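# Load the solder reels onto the locked bench stand

### The job

Stock the solder reel stand: pull back its lock bolt, swing the keeper arm wide open, clear of the spindle, and thread every reel lying on the mat down the stepped spindle, largest bore first, each fully home on its own step. Then swing the keeper shut over them and push the bolt fully in again; leave the bottle, the phone and the screwdriver alone.

Things in the scene. Friction and masses are not known exactly. Their poses are not given: they have to be found in the camera images.
- spindle_foot (a point): on the spindle axis of the reel stand (fixed; place and turn vary), on top of its base plate, 14 mm above the table. z up; +y points along the stand to the hinge pillar, -y to the bolt; the keeper opens towards +x. Base plate: x -65 to 65, y -220 to 125 mm. Hinge pillar (20 mm thick) at y = 95, bolt post (30 x 60 mm) at y = -162; both, with hinge hub and bolt rails, end 72 mm above this point
- spindle_tip (a point): coned tip of the upright round steel spindle, 51 mm above the foot. Going up it narrows in four steps: diameter 34 mm from the plate to 12.5 mm above the foot, 26 mm up to 25 mm, 18 mm up to 37.5 mm, 10 mm up to the tip. Each shoulder is a flat ledge on which a reel rests
- keeper (a joint): keeper arm, a level steel bar (18 mm wide, 10 mm thick, 6 mm over the spindle tip) turning about the upright hinge pillar. rad: 0 = shut across the spindle top, against its stop; grows to 1.65 (positive turn about z) as it opens. Stays where left; about 1 N moves it at the knob. With the bolt in the fork at its free end it cannot swing; with the bolt thrown it cannot shut
- keeper_knob (a point): centre of the keeper's black upright round knob, 16 mm diameter, 42 mm tall (this point is 21 mm above the top of the bar), 145 mm from the hinge axis
- keeper_hinge (a point): point on the keeper's upright hinge axis, at the height of the knob centres
- bolt (a joint): lock bolt, an aluminium bar sliding in a channel on the post at the keeper's free end. m: 0 = fully thrown, its end 17 mm deep in the keeper's fork; 0.035 = fully withdrawn (along the stand's -y). The fork is free from 0.018 on. Friction about 2 N, stays where left
- bolt_knob (a point): centre of the bolt's black upright round knob, 16 mm diameter, 42 mm tall (this point is 21 mm above the bolt's top; channel rails are level with the bolt's top)
- bench_mat: dark rubber mat, 240 x 240 x 3 mm, fixed, on which the reels stand; origin in the centre of its underside
- reel_a_mid (a point): narrow solder reel, largest: outer diameter 64 mm, plain bore 37.5 mm right through, 12 mm tall, grey flanges (2 mm) with bare silvery wire between, lying flat; point at its centre, half-way up, z along the bore; either way up is right. May be absent. Home: flat on the base plate, around the 34 mm step, its centre 6 mm above the spindle foot
- reel_b_mid (a point): narrow solder reel, second largest: outer diameter 57 mm, plain bore 29.5 mm right through, 12 mm tall, grey flanges (2 mm) with bare silvery wire between, lying flat; point at its centre, half-way up, z along the bore; either way up is right. May be absent. Home: flat on the ledge of the 34 mm step, around the 26 mm step, its centre 18.5 mm above the spindle foot
- reel_c_mid (a point): narrow solder reel, second smallest: outer diameter 50 mm, plain bore 21.5 mm right through, 12 mm tall, grey flanges (2 mm) with bare silvery wire between, lying flat; point at its centre, half-way up, z along the bore; either way up is right. May be absent. Home: flat on the ledge of the 26 mm step, around the 18 mm step, its centre 31 mm above the spindle foot
- reel_d_mid (a point): narrow solder reel, smallest: outer diameter 43 mm, plain bore 13.5 mm right through, 12 mm tall, grey flanges (2 mm) with bare silvery wire between, lying flat; point at its centre, half-way up, z along the bore; either way up is right. May be absent. Home: flat on the ledge of the 18 mm step, around the 10 mm step, its centre 43.5 mm above the spindle foot
- flux_bottle: bystander: white bottle, 44 mm diameter, 110 mm tall, origin under its centre
- phone: bystander: black phone lying flat, 150 x 72 x 8 mm, origin under its centre
- driver: bystander: screwdriver with red handle lying flat, 160 mm long
Not all that is in view belongs to the job. What is shaped like the part that bears reel_d_mid but turquoise is not meant.

How it is judged:
By the outcome, as a careful person would: the job done as asked, in the order asked, and still so for the second after the job is handed in, with the robot touching nothing.
Of reel_a, reel_b, reel_c, reel_d only 3 to 4 are there at a start; the rules pass over those that are not, and their reading is None.
At some moment in a run one of reel_a, reel_b, reel_c, reel_d may be knocked a few centimetres aside while the robot is not near it.
It also fails if it takes over 208 s, if anything falls off the work surface, if the arm or the gripper's body presses on something with over 40 N, if the wrist force passes 120 N, or if a joint passes its speed limit or range.

### The arm

A 7-joint arm with a two-finger parallel gripper is mounted at the origin on the work surface. World frame = base frame: x ahead of the robot, y to its left, z up, the work surface at z = 0. Lengths are in m, angles in rad, forces in N, time in s.
With the tool pointing down it reaches from about 0.4 to 0.85 m from the base axis. Payload 4.5 kg.
Tool frame: the origin (TCP) lies midway between the tips of the shut fingers; the grasp point (between the pads) lies 19 mm behind it; z points along the fingers, y is the line along which they close (so a half turn about z gives the same grasp; the last joint's range is limited). The gripper opens to 88 mm and grips with 3 to 60 N. Pads are 18 mm wide; open, the fingers measure 123 mm over their backs; the gripper's body (75 mm by 187 mm) begins 45 mm behind the grasp point.
Start: joints at [1.249, 0.689, -0.195, 1.565, 0.157, 0.902, -0.215], TCP at [0.218, -0.586, 0.214] pointing down, gripper open.
Joint ranges: [-3.01, 3.01], [-0.46, 2.08], [-1.47, 1.51], [0.13, 2.56], [-1, 4.14], [0.04, 2.09], [-2.66, 2.66]. Speed limits (rad/s): [2.57, 2.57, 3.14, 3.14, 3.14, 3.14, 3.14].

### API

Orientations are given as a unit quaternion [x, y, z, w].
In Python, from plant import r gives the robot as it stands.
- The arm moves only by the tool carry_out, never from a script. Its argument "plan" is a list of rows, each an object with "rot": the turn, a rotation vector about the tool's x, y, z in rad, a list of three; "xyz": the shift along the tool's x, y, z in m, a list of three; "grip": the closure in counts, from 0 (fully open) to 255 (shut). In form: [{"rot": [wx, wy, wz], "xyz": [dx, dy, dz], "grip": grip}, ...]. A call has 1 to 8 rows; each row is the pose to reach, as a shift and turn from the pose commanded when the call began, along the tool's axes at that moment; what a row does not reach only later rows make up. A row lasts 1/12 s, in which the tool goes at most 41.7 mm and 7.16 degrees, less where a joint would pass 70% of its speed; a pose out of reach is approached as far as the arm can. A call with a gripper value outside its range is refused whole. The fingers move at their own pace and stop on an object; "squeeze" is the grip in N (left out, the last holds). Time passes only in rows, so rows that repeat a pose let the fingers close. It gives the time, the measured TCP pose, the force, the opening and the grip force at its end, in the units of the state.
- r.get_state(): the state, without advancing time (a new reading comes with each control period).
- r.snapshot(name): name is "scene" or "top"; returns the picture (420x560x3 uint8, red, green, blue); there is no depth.
- r.camera_params(name): a dict with "fx", "fy", "cx", "cy" (pixels), "distortion" ([k1, k2, p1, p2, k3] as OpenCV has them; the pictures are not rectified), "position" and "attitude" of the camera in the world. Camera axes: x right, y down, z forward; pixel columns grow to the right and rows downward; lengths in m; the calibration is good to about 2 mm. A picture is of the moment at which its call begins. camera_params takes no time and is no camera call.
- r.finish_job(): hands the job in; it is judged then, once.
The state is a dict: "clock": time; "q": joint angles; "qd": joint speeds; "joint_torque": joint torques, N m; "tool_pos": TCP position; "eef_rot": TCP orientation; "contact_force": force on the tool from outside, world axes, zero at the start; "moment": the same for the moment, N m; "opening": opening from 0.0 (shut) to 1.0 (fully open); "finger_force": force on a finger pad.
Only numpy, scipy, OpenCV 4.12 (cv2) and the standard library are available. Lean on these libraries where they do the work, as an engineer would, in place of code of your own. Each camera call takes 0.05 s, during which the arm holds its last target. There are 200 camera calls.

## Working session

There is one attempt and no reset: what is moved stays moved. The work goes in short steps, Python scripts to look and compute and a tool call to move; the robot and the scene stay as the last step left them, time stands still between calls to the robot, and variables do not carry over. Pictures are saved under pics/ and viewed, at most 14 in all, crops included, and the job is handed in when it is done.

Besides the shell and the picture viewer there is one more tool, called after "Call:" by a JSON object that holds its "api" and its "payload", one argument or row to a line. carry_out: Moves the arm, as the interface text tells. Its arguments: {"type":"object","properties":{"plan":{"type":"array"},"squeeze":{"type":"number"}},"required":["plan"]}

```bash
ls; mkdir -p pics
python3 - <<'E'
from plant import r
import cv2
for n in("scene","top"):
    cv2.imwrite(f"pics/{n}0.png",r.snapshot(n)[:,:,::-1]); print(r.camera_params(n))
print(r.get_state())
E
```

```text
pics
{'fx': 488.75094629514973, 'fy': 488.75094629514973, 'cx': 275.154918890497, 'cy': 210.00949035902082, 'distortion': array([-0.16717644,  0.        ,  0.        ,  0.        ,  0.        ]), 'position': array([ 1.2591387 , -0.58891216,  0.82008588]), 'attitude': array([ 0.81794057,  0.41135681, -0.18046561, -0.35943144])}
{'fx': 464.79503814473867, 'fy': 464.79503814473867, 'cx': 277.033058805889, 'cy': 211.49446050839214, 'distortion': array([-0.14028837,  0.        ,  0.        ,  0.        ,  0.        ]), 'position': array([ 0.42085734, -0.11723855,  1.28615078]), 'attitude': array([-0.70096281,  0.70837264, -0.05589029,  0.06111967])}
{'clock': 0.1, 'q': array([ 1.24876642,  0.68987862, -0.19452975,  1.56622246,  0.15729447,
        0.90250919, -0.21510309]), 'qd': array([ 0.00097503, -0.00219436, -0.00228066, -0.00389867,  0.000366  ,
        0.00098592, -0.00095746]), 'joint_torque': array([-2.23217372e-03, -5.28495455e+01, -1.27077140e+00, -1.53835845e+01,
       -5.24797349e-02,  1.99503069e-03,  5.20469086e-05]), 'tool_pos': array([ 0.21748334, -0.58529929,  0.21370861]), 'eef_rot': array([ 9.84207868e-01,  1.77014718e-01, -1.98453696e-04, -7.88896741e-04]), 'contact_force': array([-0.4803509 , -0.33330015,  0.95806578]), 'moment': array([-0.0319333 , -0.00691512, -0.00794026]), 'finger_force': 0.0, 'opening': 1.001594614546594}
```

View pics/top0.png

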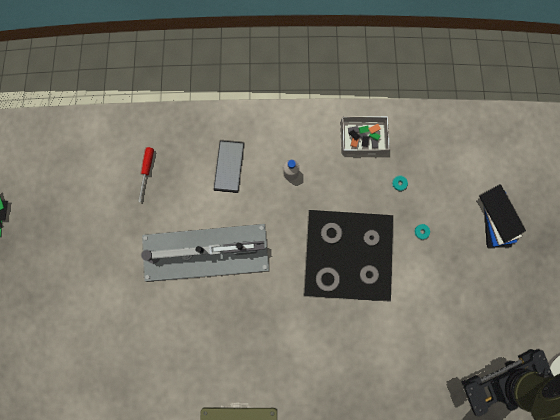

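View pics/scene0.png

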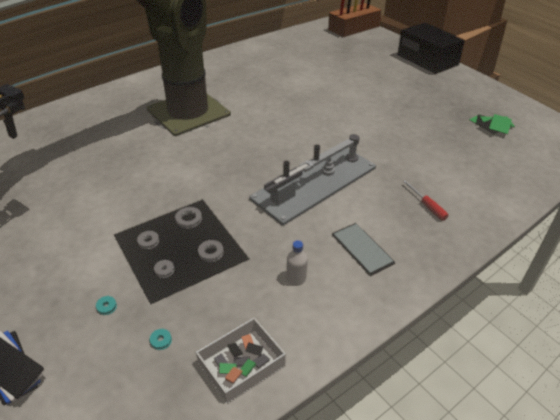

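The top view shows the stand at left (hinge at about (148,255), bolt on the right around (240,246)). The mat holds four reels: A (327,279), B (331,233), C (369,274) and D (371,238). The turquoise rings are decoys. The scene view agrees.

```bash
cat > h.py <<'E'
from plant import r
import cv2, numpy as np
from scipy.spatial.transform import Rotation as R
def proj(n,P):
    c=r.camera_params(n); M=R.from_quat(c["attitude"]).as_matrix().T
    K=np.array([[c["fx"],0,c["cx"]],[0,c["fy"],c["cy"]],[0,0,1]])
    return cv2.projectPoints(np.asarray(P,float).reshape(-1,3),cv2.Rodrigues(M)[0],-M@c["position"],K,c["distortion"])[0][:,0]
def ray(n,px,z):
    c=r.camera_params(n); K=np.array([[c["fx"],0,c["cx"]],[0,c["fy"],c["cy"]],[0,0,1]])
    u=cv2.undistortPointsIter(np.asarray(px,float).reshape(-1,1,2),K,c["distortion"],None,None,(3,100,1e-10))[:,0]
    d=np.c_[u,np.ones(len(u))]@R.from_quat(c["attitude"]).as_matrix().T
    return c["position"]+d*((z-c["position"][2])/d[:,2])[:,None]
def ortho(n,img,x0,x1,y0,y1,z,s=0.001):
    "rows: x falling, cols: y falling (as top view)"
    X,Y=np.meshgrid(np.arange(x1,x0,-s),np.arange(y1,y0,-s),indexing="ij")
    p=proj(n,np.stack([X,Y,X*0+z],-1)).reshape(*X.shape,2).astype(np.float32)
    return cv2.remap(img,p[...,0],p[...,1],cv2.INTER_CUBIC)
def tcp():
    s=r.get_state(); return s["tool_pos"],R.from_quat(s["eef_rot"]),s
def goal(p,yaw):
    "print shift/turn in tool axes to world position p with tool x at yaw (rad), pointing down"
    t,q,s=tcp(); G=R.from_euler("z",yaw)*R.from_euler("x",np.pi)
    print("xyz",np.round(q.inv().apply(np.asarray(p)-t),4),"rot",np.round((q.inv()*G).as_rotvec(),4))
E
python3 - <<'E'
from h import *
print(ray("top",[[148,255],[240,246]],0.09),ray("top",[[327,279],[331,233],[369,274],[371,238]],0.015))
im=cv2.imread("pics/top0.png")
a=ortho("top",im,.20,.48,-.12,.32,.014); b=ortho("top",im,.20,.48,-.50,-.1,.015)
cv2.imwrite("pics/o1.png",cv2.resize(np.vstack([a,np.pad(b,((0,0),(0,40),(0,0)))]),None,fx=1.07,fy=1.07))
E
```

```text
[[ 0.50969559  0.22812379  0.09      ]
 [ 0.53160349 -0.01279959  0.09      ]] [[ 0.44596943 -0.24278853  0.015     ]
 [ 0.57171059 -0.25694095  0.015     ]
 [ 0.45767423 -0.35815674  0.015     ]
 [ 0.55639134 -0.36739831  0.015     ]]
```

View pics/o1.png

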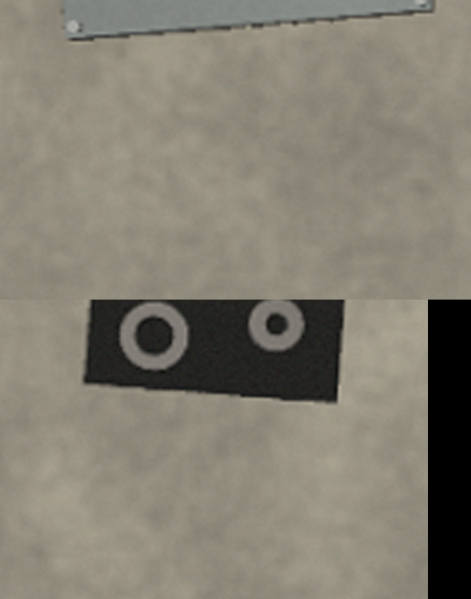

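My crop window was too low in x, so I only caught the plate's lower edge and reels A and C. I'll redo it with automatic reel and plate fits.

```bash
cat >> h.py <<'E'
def reels(im,box=(.38,.66,-.46,-.16)):
    s=.0005;b=ortho("top",im,*box,.015,s); hsv=cv2.cvtColor(b,cv2.COLOR_BGR2HSV)
    m=(hsv[...,2]>85).astype(np.uint8); out=[]
    for c in cv2.findContours(m,cv2.RETR_EXTERNAL,cv2.CHAIN_APPROX_NONE)[0]:
        (u,v),(w,h),_=cv2.minAreaRect(c)
        if 36<w*s*1e3<74 and 36<h*s*1e3<74:
            (u,v),(w,h),_=cv2.fitEllipse(c); out.append((round(box[1]-v*s,4),round(box[3]-u*s,4),round(w*s*1e3,1),round(h*s*1e3,1)))
    return sorted(out,key=lambda o:-o[3])
E
python3 - <<'E'
from h import *
im=cv2.imread("pics/top0.png")
for o in reels(im): print(o)
a=ortho("top",im,.42,.66,-.12,.26,.014,.0005)
hsv=cv2.cvtColor(a,cv2.COLOR_BGR2HSV); m=((hsv[...,0]>80)&(hsv[...,0]<125)&(hsv[...,1]>8)).astype(np.uint8)
m=cv2.morphologyEx(m,cv2.MORPH_OPEN,np.ones((9,9)))
c=max(cv2.findContours(m,cv2.RETR_EXTERNAL,cv2.CHAIN_APPROX_NONE)[0],key=cv2.contourArea)
(u,v),(w,h),t=cv2.minAreaRect(c)
print("plate",.66-v*.0005,.26-u*.0005,w*.5,h*.5,t)
bp=cv2.boxPoints(((u,v),(w,h),t)); cv2.polylines(a,[bp.astype(int)],True,(0,0,255),1)
cv2.imwrite("pics/o2.png",a)
E
```

```text
Traceback (most recent call last):
ValueError: max() iterable argument is empty
```

```bash
sed -i 's/RETR_EXTERNAL,cv2.CHAIN_APPROX_NONE)\[0\]:/RETR_LIST,cv2.CHAIN_APPROX_NONE)[0]:/' h.py
python3 - <<'E'
from h import *
im=cv2.imread("pics/top0.png")
for o in reels(im): print(o)
a=ortho("top",im,.42,.66,-.12,.28,.014,.0005)
d=cv2.GaussianBlur(a,(5,5),0).astype(int); m=(d[...,0]-d[...,2]>-2).astype(np.uint8)*255
m=cv2.morphologyEx(m,cv2.MORPH_OPEN,np.ones((9,9)))
c=max(cv2.findContours(m,cv2.RETR_EXTERNAL,cv2.CHAIN_APPROX_NONE)[0],key=cv2.contourArea)
(u,v),(w,h),t=cv2.minAreaRect(c)
print("plate",.66-v*.0005,.28-u*.0005,w*.5,h*.5,t)
bp=cv2.boxPoints(((u,v),(w,h),t)); cv2.polylines(a,[bp.astype(int)],True,(0,0,255),1)
cv2.imwrite("pics/o2.png",a)
E
```

```text
(0.4466, -0.2436, 62.8, 63.3)
(0.5733, -0.2571, 55.5, 56.5)
(0.4574, -0.3577, 48.7, 50.4)
(0.5587, -0.3679, 41.2, 42.8)
(0.4467, -0.2436, 36.8, 37.6)
plate 0.5218718566894531 0.09195097351074222 129.1875762939453 342.8322448730469 85.35203552246094
```

View pics/o2.png

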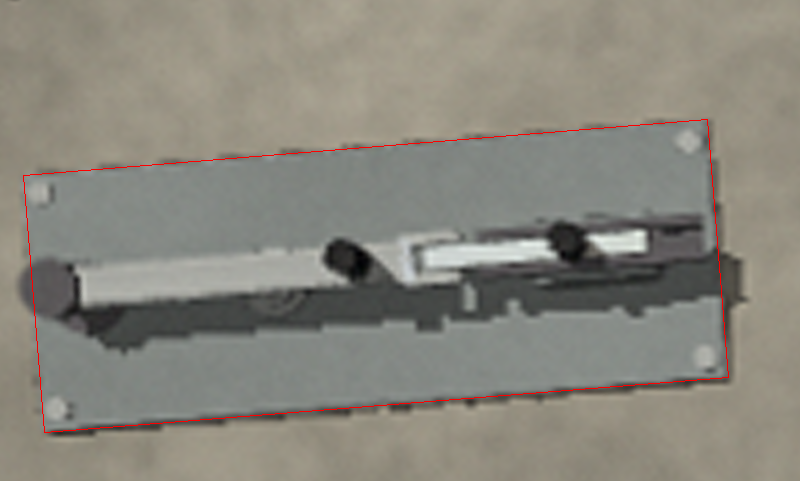

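The fitted plate is 129 x 343 mm (should be 130 x 345), and the reel diameters fit. The stand yaw is +4.65°, the foot is at about (0.518, 0.139), and both knobs sit on the predicted axis. Now I'll move.

Call:
{"api": "carry_out", "payload": {
  "plan": [
    {"rot":[0,0,-0.12],"xyz":[0.03,-0.026,0],"grip":0},
    {"rot":[0,0,-0.24],"xyz":[0.061,-0.053,0],"grip":0},
    {"rot":[0,0,-0.36],"xyz":[0.092,-0.08,0],"grip":0},
    {"rot":[0,0,-0.48],"xyz":[0.123,-0.106,0],"grip":0},
    {"rot":[0,0,-0.6],"xyz":[0.154,-0.133,0],"grip":0},
    {"rot":[0,0,-0.65],"xyz":[0.184,-0.16,0],"grip":0},
    {"rot":[0,0,-0.65],"xyz":[0.215,-0.186,0],"grip":0},
    {"rot":[0,0,-0.65],"xyz":[0.246,-0.213,0],"grip":0}
  ]
}}

```text
clock: 0.77
tool_pos: [0.3744, -0.2989, 0.2143]
eef_rot: [0.876, 0.482, -0.0, -0.0]
contact_force: [0.7, -0.5, 0.7]
opening: 0.997
finger_force: 0.0
```

Run:
```python
from h import *
goal([.5305,-.0142,.16],1.652)
print(tcp()[0],np.round(tcp()[2]["q"],2))
```

```text
xyz [ 0.324  -0.0207  0.0543] rot [-3.000e-04 -2.000e-04 -6.468e-01]
[ 0.37437491 -0.29888772  0.21426284] [ 0.82  0.52 -0.36  1.99  0.28  0.68 -0.29]
```

Call:
{"api": "carry_out", "payload": {
  "plan": [
    {"rot":[0,0,-0.1],"xyz":[0.041,-0.003,0.007],"grip":60},
    {"rot":[0,0,-0.2],"xyz":[0.082,-0.006,0.014],"grip":60},
    {"rot":[0,0,-0.3],"xyz":[0.123,-0.009,0.02],"grip":60},
    {"rot":[0,0,-0.4],"xyz":[0.164,-0.012,0.027],"grip":60},
    {"rot":[0,0,-0.5],"xyz":[0.205,-0.015,0.034],"grip":60},
    {"rot":[0,0,-0.6],"xyz":[0.245,-0.018,0.041],"grip":60},
    {"rot":[0,0,-0.647],"xyz":[0.285,-0.02,0.048],"grip":60},
    {"rot":[0,0,-0.647],"xyz":[0.324,-0.021,0.054],"grip":60}
  ]
}}

```text
clock: 1.43
tool_pos: [0.53, -0.0136, 0.1596]
eef_rot: [0.677, 0.736, -0.0, -0.0]
contact_force: [0.7, -1.5, 0.4]
opening: 0.764
finger_force: 0.0
```

Run:
```python
from h import *
goal([.5305,-.0142,.092],1.652)
im=r.snapshot("scene")[:,:,::-1]; cv2.imwrite("pics/s1.png",cv2.resize(im[90:260,180:420],None,fx=3,fy=3,interpolation=cv2.INTER_CUBIC))
```

```text
xyz [-0.0006  0.0005  0.0676] rot [-0.0012 -0.0002  0.0035]
```

View pics/s1.png

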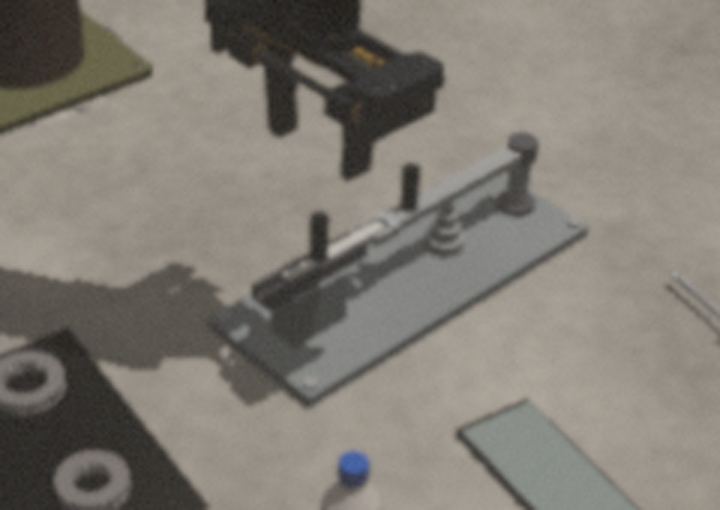

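The gripper is poised above the bolt knob with its fingers straddling it across the stand. Next: descend, grip, pull.

Call:
{"api": "carry_out", "payload": {
  "plan": [
    {"rot":[0,0,0],"xyz":[0,0,0.035],"grip":60},
    {"rot":[0,0,0],"xyz":[0,0,0.067],"grip":60},
    {"rot":[0,0,0],"xyz":[0,0,0.067],"grip":255},
    {"rot":[0,0,0],"xyz":[0,0,0.067],"grip":255},
    {"rot":[0,0,0],"xyz":[0,0,0.067],"grip":255},
    {"rot":[0,0,0],"xyz":[0,0,0.067],"grip":255},
    {"rot":[0,0,0],"xyz":[0,0,0.067],"grip":255},
    {"rot":[0,0,0],"xyz":[0,0,0.067],"grip":255}
  ],
  "squeeze": 15
}}

```text
clock: 2.15
tool_pos: [0.5307, -0.0159, 0.0948]
eef_rot: [0.678, 0.735, 0.001, 0.001]
contact_force: [0.6, -0.0, 0.4]
opening: 0.337
finger_force: 0.0
```

Call:
{"api": "carry_out", "payload": {
  "plan": [
    {"rot":[0,0,0],"xyz":[-0.006,0,0],"grip":255},
    {"rot":[0,0,0],"xyz":[-0.013,0,0],"grip":255},
    {"rot":[0,0,0],"xyz":[-0.02,0,0],"grip":255},
    {"rot":[0,0,0],"xyz":[-0.027,0,0],"grip":255},
    {"rot":[0,0,0],"xyz":[-0.032,0,0],"grip":255},
    {"rot":[0,0,0],"xyz":[-0.034,0,0],"grip":255},
    {"rot":[0,0,0],"xyz":[-0.034,0,0],"grip":255},
    {"rot":[0,0,0],"xyz":[-0.034,0,0],"grip":255}
  ]
}}

```text
clock: 2.82
tool_pos: [0.5326, -0.0494, 0.0934]
eef_rot: [0.678, 0.735, 0.0, -0.0]
contact_force: [0.0, 0.2, -0.8]
opening: 0.01
finger_force: 0.0
```

The fingers are slower than I assumed (about 0.07 opening per row), so they closed after the move began and missed the knob. I'll reopen, go back and grip properly.

Call:
{"api": "carry_out", "payload": {
  "plan": [
    {"rot":[0,0,0],"xyz":[0,0,0],"grip":140},
    {"rot":[0,0,0],"xyz":[0,0,0],"grip":140},
    {"rot":[0,0,0],"xyz":[0,0,0],"grip":140},
    {"rot":[0,0,0],"xyz":[0,0,0],"grip":140},
    {"rot":[0,0,0],"xyz":[0,0,0],"grip":140},
    {"rot":[0,0,0],"xyz":[0.015,0,0],"grip":140},
    {"rot":[0,0,0],"xyz":[0.034,0,0],"grip":140},
    {"rot":[0,0,0],"xyz":[0.034,0,0],"grip":255}
  ]
}}

```text
clock: 3.48
tool_pos: [0.53, -0.0109, 0.0937]
eef_rot: [0.676, 0.737, 0.002, -0.001]
contact_force: [-0.1, 1.4, -0.1]
opening: 0.398
finger_force: 0.0
```

Call:
{"api": "carry_out", "payload": {
  "plan": [
    {"rot":[0,0,0],"xyz":[0,0,0],"grip":255},
    {"rot":[0,0,0],"xyz":[0,0,0],"grip":255},
    {"rot":[0,0,0],"xyz":[0,0,0],"grip":255},
    {"rot":[0,0,0],"xyz":[0,0,0],"grip":255},
    {"rot":[0,0,0],"xyz":[0,0,0],"grip":255}
  ]
}}

```text
clock: 3.9
tool_pos: [0.5311, -0.0167, 0.0934]
eef_rot: [0.678, 0.735, 0.001, 0.001]
contact_force: [4.3, -0.9, -2.6]
opening: 0.17
finger_force: 15.0
```

Call:
{"api": "carry_out", "payload": {
  "plan": [
    {"rot":[0,0,0],"xyz":[-0.006,0,0],"grip":255},
    {"rot":[0,0,0],"xyz":[-0.013,0,0],"grip":255},
    {"rot":[0,0,0],"xyz":[-0.02,0,0],"grip":255},
    {"rot":[0,0,0],"xyz":[-0.027,0,0],"grip":255},
    {"rot":[0,0,0],"xyz":[-0.033,0,0],"grip":255},
    {"rot":[0,0,0],"xyz":[-0.036,0,0],"grip":255},
    {"rot":[0,0,0],"xyz":[-0.036,0,0],"grip":255},
    {"rot":[0,0,0],"xyz":[-0.036,0,0],"grip":255}
  ]
}}

```text
clock: 4.57
tool_pos: [0.5337, -0.0493, 0.0935]
eef_rot: [0.677, 0.736, 0.002, -0.001]
contact_force: [3.6, 5.9, -4.6]
opening: 0.169
finger_force: 15.0
```

Run:
```python
from h import *
t,q,s=tcp();print(t,s["contact_force"],s["opening"])
im=r.snapshot("scene")[:,:,::-1]; cv2.imwrite("pics/s2.png",cv2.resize(im[90:260,180:420],None,fx=3,fy=3,interpolation=cv2.INTER_CUBIC))
```

```text
[ 0.53372245 -0.04926242  0.09346253] [ 3.64169749  5.90744968 -4.60990081] 0.16894542834990622
```

View pics/s2.png

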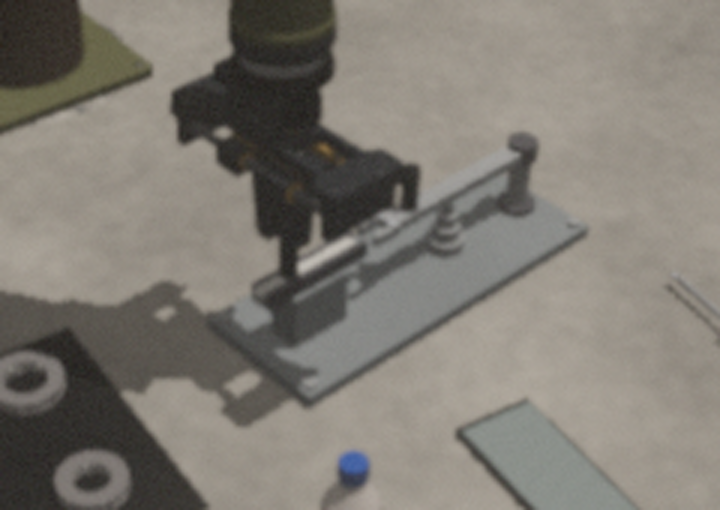

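Bolt is withdrawn: it slid about 35 mm and the fork is free. Release it and go to the keeper knob.

Call:
{"api": "carry_out", "payload": {
  "plan": [
    {"rot":[0,0,0],"xyz":[0,0,0],"grip":130},
    {"rot":[0,0,0],"xyz":[0,0,0],"grip":130},
    {"rot":[0,0,0],"xyz":[0,0,0],"grip":130},
    {"rot":[0,0,0],"xyz":[0,0,-0.025],"grip":130},
    {"rot":[0,0,0],"xyz":[0,0,-0.05],"grip":130},
    {"rot":[0,0,0],"xyz":[0.035,0,-0.05],"grip":130},
    {"rot":[0,0,0],"xyz":[0.07,0,-0.05],"grip":130},
    {"rot":[0,0,0],"xyz":[0.105,0,-0.05],"grip":130}
  ]
}}

```text
clock: 5.28
tool_pos: [0.5237, 0.0521, 0.1438]
eef_rot: [0.679, 0.734, -0.001, 0.0]
contact_force: [0.3, 0.3, -0.2]
opening: 0.489
finger_force: 0.0
```

Call:
{"api": "carry_out", "payload": {
  "plan": [
    {"rot":[0,0,0],"xyz":[0.034,0,0],"grip":130},
    {"rot":[0,0,0],"xyz":[0.034,0,0],"grip":130},
    {"rot":[0,0,0],"xyz":[0.034,0,0.027],"grip":130},
    {"rot":[0,0,0],"xyz":[0.034,0,0.052],"grip":130},
    {"rot":[0,0,0],"xyz":[0.034,0,0.052],"grip":255},
    {"rot":[0,0,0],"xyz":[0.034,0,0.052],"grip":255},
    {"rot":[0,0,0],"xyz":[0.034,0,0.052],"grip":255},
    {"rot":[0,0,0],"xyz":[0.034,0,0.052],"grip":255}
  ]
}}

```text
clock: 5.95
tool_pos: [0.5222, 0.0868, 0.0927]
eef_rot: [0.678, 0.735, 0.001, 0.001]
contact_force: [-1.0, 0.6, -0.2]
opening: 0.215
finger_force: 0.0
```

Call:
{"api": "carry_out", "payload": {
  "plan": [
    {"rot":[0,0,0],"xyz":[0,0,0],"grip":255},
    {"rot":[0,0,0],"xyz":[0,0,0],"grip":255},
    {"rot":[0,0,0],"xyz":[0,0,0],"grip":255}
  ],
  "squeeze": 6
}}

```text
clock: 6.2
tool_pos: [0.5228, 0.0869, 0.0925]
eef_rot: [0.678, 0.735, 0.001, 0.001]
contact_force: [2.1, -1.3, 5.3]
opening: 0.174
finger_force: 6.0
```

Run:
```python
from h import *
goal([.5221,.0895,.09],1.652);goal([.5221+.1449,.0895+.1448,.09],1.652); s=tcp()[2];print(s['q'],s['opening'],s['contact_force'])
```

```text
xyz [ 0.0026 -0.0005  0.0025] rot [ 0.003  -0.0001  0.0001]
xyz [0.1352 0.1557 0.003 ] rot [ 0.003  -0.0001  0.0001]
[-0.03848486  0.77113853 -0.35439037  1.9543206   0.52590601  0.50400611
 -0.68599627] 0.17422275937743642 [ 2.06282196 -1.2675687   5.27946707]
```

Call:
{"api": "carry_out", "payload": {
  "plan": [
    {"rot":[0,0,0],"xyz":[0.0007,0.0145,0],"grip":255},
    {"rot":[0,0,0],"xyz":[0.0029,0.0288,0],"grip":255},
    {"rot":[0,0,0],"xyz":[0.0065,0.0429,0],"grip":255},
    {"rot":[0,0,0],"xyz":[0.0114,0.0565,0],"grip":255},
    {"rot":[0,0,0],"xyz":[0.0178,0.0695,0],"grip":255},
    {"rot":[0,0,0],"xyz":[0.0253,0.0819,0],"grip":255},
    {"rot":[0,0,0],"xyz":[0.0341,0.0934,0],"grip":255},
    {"rot":[0,0,0],"xyz":[0.044,0.104,0],"grip":255}
  ]
}}

```text
clock: 6.87
tool_pos: [0.6213, 0.1386, 0.0916]
eef_rot: [0.678, 0.735, -0.001, 0.0]
contact_force: [-1.0, -1.2, 2.3]
opening: 0.177
finger_force: 6.0
```

Call:
{"api": "carry_out", "payload": {
  "plan": [
    {"rot":[0,0,0],"xyz":[0.0109,0.0096,0],"grip":255},
    {"rot":[0,0,0],"xyz":[0.0227,0.018,0],"grip":255},
    {"rot":[0,0,0],"xyz":[0.0352,0.0252,0],"grip":255},
    {"rot":[0,0,0],"xyz":[0.0485,0.0311,0],"grip":255},
    {"rot":[0,0,0],"xyz":[0.0622,0.0357,0],"grip":255},
    {"rot":[0,0,0],"xyz":[0.0764,0.0389,0],"grip":255},
    {"rot":[0,0,0],"xyz":[0.0907,0.0406,0],"grip":255},
    {"rot":[0,0,0],"xyz":[0.106,0.041,0],"grip":255}
  ]
}}

```text
clock: 7.53
tool_pos: [0.6551, 0.2486, 0.0917]
eef_rot: [0.678, 0.735, 0.001, 0.001]
contact_force: [3.1, -1.5, -0.4]
opening: 0.173
finger_force: 6.0
```

Call:
{"api": "carry_out", "payload": {
  "plan": [
    {"rot":[0,0,0],"xyz":[0.002,0,0],"grip":255},
    {"rot":[0,0,0],"xyz":[0.002,0,0],"grip":255}
  ]
}}

```text
clock: 7.7
tool_pos: [0.6546, 0.2545, 0.0918]
eef_rot: [0.677, 0.736, 0.003, -0.0]
contact_force: [4.5, 0.2, -1.6]
opening: 0.174
finger_force: 6.0
```

Call:
{"api": "carry_out", "payload": {
  "plan": [
    {"rot":[0,0,0],"xyz":[0,0,0],"grip":130},
    {"rot":[0,0,0],"xyz":[0,0,0],"grip":130},
    {"rot":[0,0,0],"xyz":[0,0,0],"grip":130},
    {"rot":[0,0,0],"xyz":[0,0,0],"grip":0},
    {"rot":[0,0,0],"xyz":[0,0,-0.035],"grip":0},
    {"rot":[0,0,0],"xyz":[0,0,-0.07],"grip":0},
    {"rot":[0,0,0],"xyz":[-0.04,0,-0.07],"grip":0},
    {"rot":[0,0,0],"xyz":[-0.08,-0.01,-0.07],"grip":0}
  ]
}}

```text
clock: 8.37
tool_pos: [0.652, 0.1738, 0.1643]
eef_rot: [0.676, 0.737, 0.004, 0.001]
contact_force: [0.5, -1.1, -0.8]
opening: 0.755
finger_force: 0.0
```

Call:
{"api": "carry_out", "payload": {
  "plan": [
    {"rot":[0,0,0],"xyz":[-0.04,-0.01,0],"grip":0},
    {"rot":[0,0,0],"xyz":[-0.08,-0.02,0],"grip":0},
    {"rot":[0,0,0],"xyz":[-0.12,-0.03,0],"grip":0},
    {"rot":[0,0,0],"xyz":[-0.16,-0.04,0],"grip":0},
    {"rot":[0,0,0],"xyz":[-0.2,-0.05,0],"grip":0},
    {"rot":[0,0,0],"xyz":[-0.24,-0.06,0],"grip":0},
    {"rot":[0,0,0],"xyz":[-0.28,-0.07,0],"grip":0},
    {"rot":[0,0,0],"xyz":[-0.32,-0.08,0],"grip":0}
  ]
}}

```text
clock: 9.03
tool_pos: [0.5955, -0.1574, 0.1615]
eef_rot: [0.678, 0.735, -0.0, -0.0]
contact_force: [1.3, -0.6, 1.1]
opening: 0.999
finger_force: 0.0
```

Run:
```python
from h import *
print(tcp()[0])
goal([.4466,-.2436,.06],1.652)
ims={n:r.snapshot(n)[:,:,::-1].copy() for n in("top","scene")}
for n in ims: cv2.imwrite(f"pics/{n}3.png",ims[n])
# spindle: ortho at several step heights, look at crop
t=[]
for n in ims:
  for z in(.0265,.0515,.065): 
    a=ortho(n,ims[n],.478,.558,.099,.179,z,.0005); a=cv2.resize(a,(240,240),interpolation=cv2.INTER_CUBIC)
    cv2.drawMarker(a,(120,120),(0,0,255),0,30,1); t.append(a)
cv2.imwrite("pics/sp3.png",np.vstack([np.hstack(t[:3]),np.hstack(t[3:])]))
a=ims["top"][200:300,130:400]; cv2.imwrite("pics/t3c.png",cv2.resize(a,None,fx=2.9,fy=2.9,interpolation=cv2.INTER_CUBIC))
```

```text
[ 0.59551541 -0.15743622  0.16153708]
xyz [-0.0737 -0.1554  0.1016] rot [-0.0005 -0.0002  0.0008]
```

View pics/sp3.png

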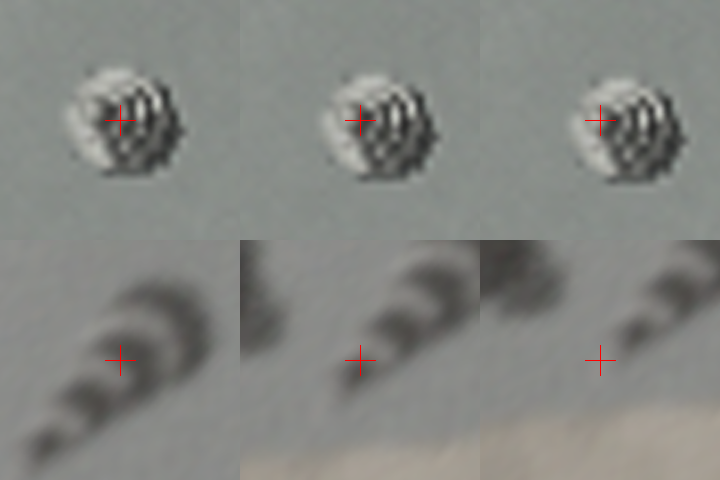

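View pics/t3c.png

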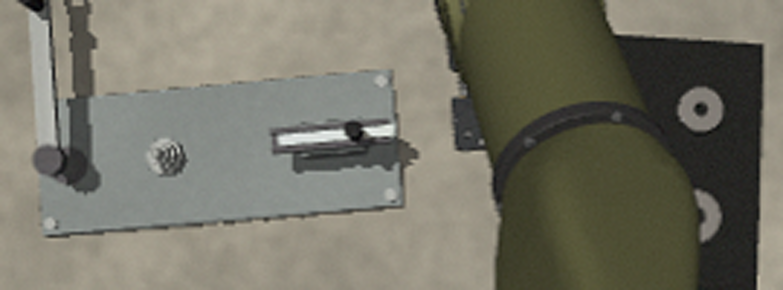

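The keeper stands fully open and the bolt is withdrawn. In the crop the keeper runs along (40,100) and the bolt knob is at (353,131). The top view puts the spindle at about (0.519, 0.1405). I'll grip the spindle tip to tie the camera to the robot.

Call:
{"api": "carry_out", "payload": {
  "plan": [
    {"rot":[0,0,0],"xyz":[0.038,-0.007,0],"grip":130},
    {"rot":[0,0,0],"xyz":[0.076,-0.013,0],"grip":130},
    {"rot":[0,0,0],"xyz":[0.114,-0.02,0],"grip":130},
    {"rot":[0,0,0],"xyz":[0.152,-0.026,0],"grip":130},
    {"rot":[0,0,0],"xyz":[0.19,-0.033,0],"grip":130},
    {"rot":[0,0,0],"xyz":[0.228,-0.039,0],"grip":130},
    {"rot":[0,0,0],"xyz":[0.266,-0.046,0],"grip":130},
    {"rot":[0,0,0],"xyz":[0.303,-0.052,0],"grip":130}
  ]
}}

```text
clock: 9.8
tool_pos: [0.5186, 0.1441, 0.1616]
eef_rot: [0.677, 0.736, -0.0, -0.0]
contact_force: [1.0, 0.8, -0.3]
opening: 0.49
finger_force: 0.0
```

Call:
{"api": "carry_out", "payload": {
  "plan": [
    {"rot":[0,0,0],"xyz":[0,0,0.035],"grip":150},
    {"rot":[0,0,0],"xyz":[0,0,0.07],"grip":150},
    {"rot":[0,0,0],"xyz":[0,0,0.105],"grip":150},
    {"rot":[0,0,0],"xyz":[0,0,0.105],"grip":255},
    {"rot":[0,0,0],"xyz":[0,0,0.105],"grip":255},
    {"rot":[0,0,0],"xyz":[0,0,0.105],"grip":255},
    {"rot":[0,0,0],"xyz":[0,0,0.105],"grip":255},
    {"rot":[0,0,0],"xyz":[0,0,0.105],"grip":255}
  ]
}}

```text
clock: 10.47
tool_pos: [0.5213, 0.1424, 0.0584]
eef_rot: [0.678, 0.735, 0.002, 0.001]
contact_force: [-0.0, -0.7, 0.2]
opening: 0.058
finger_force: 0.0
```

Call:
{"api": "carry_out", "payload": {
  "plan": [
    {"rot":[0,0,0],"xyz":[0,0,0],"grip":255},
    {"rot":[0,0,0],"xyz":[0,0,0],"grip":255},
    {"rot":[0,0,0],"xyz":[0,0,0],"grip":255},
    {"rot":[0,0,0],"xyz":[0,0,0],"grip":255}
  ]
}}

```text
clock: 10.8
tool_pos: [0.5201, 0.1421, 0.0567]
eef_rot: [0.678, 0.735, 0.0, 0.0]
contact_force: [-0.3, 0.0, -0.2]
opening: 0.006
finger_force: 0.0
```

Run:
```python
from h import *
s=tcp()[2];print(s['tool_pos'],s['opening'],s['contact_force'],s['finger_force'])
```

```text
[0.52005813 0.14205713 0.05673544] 0.006280157098771235 [-0.31851884  0.03836409 -0.17524365] 0.0
```

The fingers closed on nothing, so I'll look at where the tips are relative to the spindle.

Run:
```python
from h import *
im=r.snapshot("scene")[:,:,::-1].copy(); im2=r.snapshot("top")[:,:,::-1].copy()
P=[[.518,.1393,.014],[.518,.1393,.065],[.5201,.1421,.0567]]
out=[]
for n,i in(("scene",im),("top",im2)):
    p=proj(n,P); c=p[1].astype(int); x0,y0=c[0]-50,c[1]-60
    print(n,p)
    a=cv2.resize(i[y0:y0+120,x0:x0+100],None,fx=4,fy=4,interpolation=cv2.INTER_CUBIC)
    for k,col in enumerate([(0,0,255),(0,255,0),(255,0,0)]): cv2.drawMarker(a,tuple(((p[k]-[x0,y0]+.5)*4).astype(int)),col,0,14,1)
    out.append(a)
cv2.imwrite("pics/s4.png",np.hstack(out))
```

```text
scene [[328.27140405 171.67075586]
 [329.664312   156.26422324]
 [330.76564979 158.83418505]]
top [[187.39153788 253.87202725]
 [183.57945431 252.42318003]
 [183.19825063 251.88606436]]
```

View pics/s4.png

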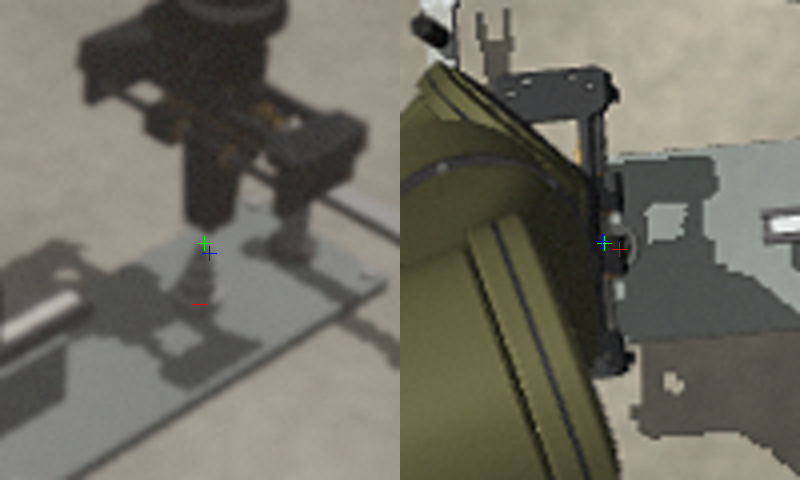

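The finger bottoms appear above the spindle tip in the scene view (about (210,228) against the predicted tip at (204,243)). I'll probe gently downward with shut fingers to find the contact height.

Call:
{"api": "carry_out", "payload": {
  "plan": [
    {"rot":[0,0,0],"xyz":[0,0,0.001],"grip":255},
    {"rot":[0,0,0],"xyz":[0,0,0.002],"grip":255},
    {"rot":[0,0,0],"xyz":[0,0,0.003],"grip":255},
    {"rot":[0,0,0],"xyz":[0,0,0.004],"grip":255},
    {"rot":[0,0,0],"xyz":[0,0,0.004],"grip":255}
  ]
}}

```text
clock: 11.32
tool_pos: [0.5197, 0.1421, 0.0521]
eef_rot: [0.677, 0.736, -0.0, -0.0]
contact_force: [-0.2, 0.1, -0.2]
opening: 0.007
finger_force: 0.0
```

Call:
{"api": "carry_out", "payload": {
  "plan": [
    {"rot":[0,0,0],"xyz":[0,0,0.001],"grip":255},
    {"rot":[0,0,0],"xyz":[0,0,0.002],"grip":255},
    {"rot":[0,0,0],"xyz":[0,0,0.003],"grip":255},
    {"rot":[0,0,0],"xyz":[0,0,0.003],"grip":255}
  ]
}}

```text
clock: 11.65
tool_pos: [0.5198, 0.142, 0.0492]
eef_rot: [0.678, 0.735, -0.0, -0.0]
contact_force: [-0.9, -0.5, 0.3]
opening: 0.002
finger_force: 0.0
```

Run:
```python
from h import *
im=r.snapshot("scene")[:,:,::-1].copy()
t=tcp()[0]; P=[t,t+[0,0,.01],t+[0,0,.02],[.518,.1393,.014],[.518,.1393,.0265],[.518,.1393,.065]]
p=proj("scene",P); print(p); x0,y0=295,125
a=cv2.resize(im[y0:y0+60,x0:x0+70],None,fx=10,fy=10,interpolation=cv2.INTER_CUBIC)
a=cv2.convertScaleAbs(a,alpha=1.7)
for k,col in enumerate([(0,0,255),(0,255,0),(255,0,0),(0,255,255),(255,0,255),(255,255,0)]): cv2.drawMarker(a,tuple(((p[k]-[x0,y0]+.5)*10).astype(int)),col,0,14,1)
cv2.imwrite("pics/s5.png",a)
```

```text
[[330.48225786 161.06063417]
 [330.7646564  157.99605907]
 [331.04915759 154.90101341]
 [328.27140405 171.67075586]
 [328.60789552 167.96613566]
 [329.664312   156.26422324]]
```

View pics/s5.png

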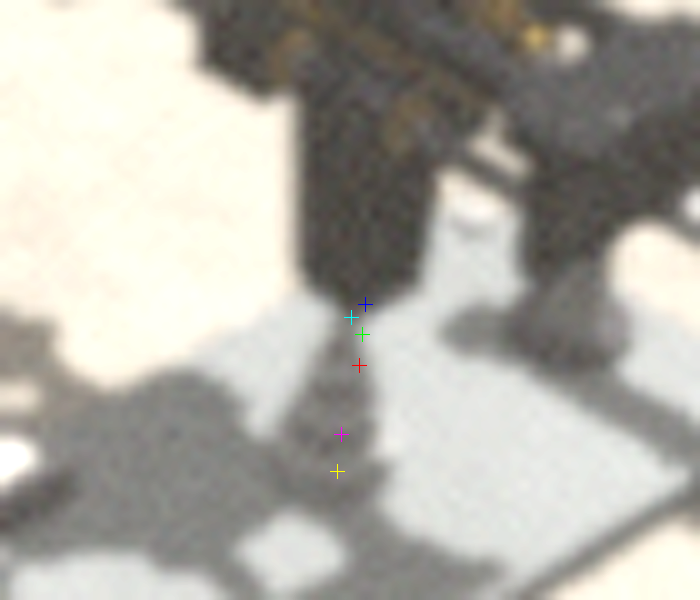

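The finger bottoms are really about 20 mm above the reported TCP height, just over the spindle tip (blue marker at (365,305)). I'll confirm by touching the tip gently.

Call:
{"api": "carry_out", "payload": {
  "plan": [
    {"rot":[0,0,0],"xyz":[0,0,0.001],"grip":255},
    {"rot":[0,0,0],"xyz":[0,0,0.002],"grip":255},
    {"rot":[0,0,0],"xyz":[0,0,0.002],"grip":255}
  ]
}}

```text
clock: 11.95
tool_pos: [0.5198, 0.142, 0.0472]
eef_rot: [0.678, 0.735, -0.0, -0.0]
contact_force: [0.3, 0.4, 0.2]
opening: 0.004
finger_force: 0.0
```

Call:
{"api": "carry_out", "payload": {
  "plan": [
    {"rot":[0,0,0],"xyz":[0,0,0.001],"grip":255},
    {"rot":[0,0,0],"xyz":[0,0,0.002],"grip":255},
    {"rot":[0,0,0],"xyz":[0,0,0.002],"grip":255}
  ]
}}

```text
clock: 12.2
tool_pos: [0.5198, 0.142, 0.0452]
eef_rot: [0.678, 0.735, -0.0, -0.0]
contact_force: [-0.5, 0.4, 0.1]
opening: 0.008
finger_force: 0.0
```

Call:
{"api": "carry_out", "payload": {
  "plan": [
    {"rot":[0,0,0],"xyz":[0,0,0.001],"grip":255},
    {"rot":[0,0,0],"xyz":[0,0,0.0015],"grip":255},
    {"rot":[0,0,0],"xyz":[0,0,0.0015],"grip":255}
  ]
}}

```text
clock: 12.45
tool_pos: [0.5198, 0.1421, 0.0438]
eef_rot: [0.678, 0.736, -0.0, -0.0]
contact_force: [0.1, -0.4, -0.1]
opening: 0.002
finger_force: 0.0
```

Call:
{"api": "carry_out", "payload": {
  "plan": [
    {"rot":[0,0,0],"xyz":[0,0,0],"grip":180},
    {"rot":[0,0,0],"xyz":[0,0,0],"grip":180},
    {"rot":[0,0,0],"xyz":[0,0,0],"grip":180},
    {"rot":[0,0,0],"xyz":[0,0,0],"grip":180},
    {"rot":[0,0,0],"xyz":[0,0,0.004],"grip":180},
    {"rot":[0,0,0],"xyz":[0,0,0.008],"grip":180},
    {"rot":[0,0,0],"xyz":[0,0,0.008],"grip":180}
  ]
}}

```text
clock: 13.03
tool_pos: [0.5194, 0.1419, 0.0351]
eef_rot: [0.677, 0.736, -0.001, -0.0]
contact_force: [-0.1, -0.9, -0.1]
opening: 0.293
finger_force: 0.0
```

Call:
{"api": "carry_out", "payload": {
  "plan": [
    {"rot":[0,0,0],"xyz":[0,0,0],"grip":255},
    {"rot":[0,0,0],"xyz":[0,0,0],"grip":255},
    {"rot":[0,0,0],"xyz":[0,0,0],"grip":255},
    {"rot":[0,0,0],"xyz":[0,0,0],"grip":255},
    {"rot":[0,0,0],"xyz":[0,0,0],"grip":255},
    {"rot":[0,0,0],"xyz":[0,0,0],"grip":255}
  ]
}}

```text
clock: 13.53
tool_pos: [0.5185, 0.1419, 0.0357]
eef_rot: [0.677, 0.736, -0.001, -0.001]
contact_force: [-5.1, 0.5, 0.9]
opening: 0.1
finger_force: 6.0
```

The fingers gripped the spindle tip (opening 0.10, about 9 mm) with the reading at z 0.0357. The true tips are therefore about 19 mm above the reported z, and the spindle is at x ≈ 0.5187, matching vision within 1 mm. Now reel A.

Call:
{"api": "carry_out", "payload": {
  "plan": [
    {"rot":[0,0,0],"xyz":[0,0,0],"grip":100},
    {"rot":[0,0,0],"xyz":[0,0,0],"grip":0},
    {"rot":[0,0,0],"xyz":[0,0,-0.04],"grip":0},
    {"rot":[0,0,0],"xyz":[0,0,-0.08],"grip":0},
    {"rot":[0,0,0],"xyz":[0,0,-0.12],"grip":0},
    {"rot":[0,0,0],"xyz":[-0.038,-0.01,-0.12],"grip":0},
    {"rot":[0,0,0],"xyz":[-0.076,-0.02,-0.12],"grip":0},
    {"rot":[0,0,0],"xyz":[-0.114,-0.031,-0.12],"grip":0}
  ]
}}

```text
clock: 14.2
tool_pos: [0.5005, 0.025, 0.1573]
eef_rot: [0.677, 0.736, 0.002, 0.002]
contact_force: [1.0, -0.9, -0.3]
opening: 0.681
finger_force: 0.0
```

Call:
{"api": "carry_out", "payload": {
  "plan": [
    {"rot":[0,0,0],"xyz":[-0.038,-0.01,0],"grip":0},
    {"rot":[0,0,0],"xyz":[-0.076,-0.02,0],"grip":0},
    {"rot":[0,0,0],"xyz":[-0.114,-0.031,0],"grip":0},
    {"rot":[0,0,0],"xyz":[-0.152,-0.041,0],"grip":0},
    {"rot":[0,0,0],"xyz":[-0.19,-0.052,0],"grip":0},
    {"rot":[0,0,0],"xyz":[-0.228,-0.062,0],"grip":0},
    {"rot":[0,0,0],"xyz":[-0.264,-0.072,0],"grip":0},
    {"rot":[0,0,0],"xyz":[-0.264,-0.072,0],"grip":0}
  ]
}}

```text
clock: 14.87
tool_pos: [0.4458, -0.2539, 0.1556]
eef_rot: [0.683, 0.73, -0.003, 0.002]
contact_force: [-0.5, -0.2, -0.5]
opening: 0.997
finger_force: 0.0
```

Run:
```python
from h import *
im=r.snapshot("top")[:,:,::-1].copy()
for o in reels(im): print(o)
print(tcp()[0]); goal([.4466,-.2436,.02],1.652)
```

```text
(0.4463, -0.2372, 47.8, 59.1)
(0.5783, -0.2553, 42.6, 54.8)
(0.5586, -0.3679, 41.3, 42.8)
[ 0.44736441 -0.24920821  0.15585466]
xyz [ 0.0061 -0.0005  0.1358] rot [ 0.0008  0.0036 -0.0097]
```

Call:
{"api": "carry_out", "payload": {
  "plan": [
    {"rot":[0,0,0],"xyz":[0,0,0.035],"grip":0},
    {"rot":[0,0,0],"xyz":[0,0,0.07],"grip":0},
    {"rot":[0,0,0],"xyz":[0,0,0.1],"grip":0},
    {"rot":[0,0,0],"xyz":[0,0,0.12],"grip":0},
    {"rot":[0,0,0],"xyz":[0,0,0.12],"grip":0},
    {"rot":[0,0,0],"xyz":[0,0,0.12],"grip":0},
    {"rot":[0,0,0],"xyz":[0,0,0.12],"grip":0}
  ]
}}

```text
clock: 15.5
tool_pos: [0.4498, -0.2427, 0.0371]
eef_rot: [0.677, 0.736, 0.001, 0.001]
contact_force: [0.4, 0.4, -0.5]
opening: 1.006
finger_force: 0.0
```

Run:
```python
from h import *
print(tcp()[0]); goal([.4466,-.2436,-.014],1.652)
```

```text
[ 0.44979436 -0.24265505  0.03710939]
xyz [-0.0006 -0.0034  0.0511] rot [0.0025 0.0007 0.0019]
```

Call:
{"api": "carry_out", "payload": {
  "plan": [
    {"rot":[0,0,0],"xyz":[-0.0006,-0.0034,0.02],"grip":0},
    {"rot":[0,0,0],"xyz":[-0.0006,-0.0034,0.037],"grip":0},
    {"rot":[0,0,0],"xyz":[-0.0006,-0.0034,0.041],"grip":0},
    {"rot":[0,0,0],"xyz":[-0.0006,-0.0034,0.044],"grip":0},
    {"rot":[0,0,0],"xyz":[-0.0006,-0.0034,0.047],"grip":0},
    {"rot":[0,0,0],"xyz":[-0.0006,-0.0034,0.049],"grip":0},
    {"rot":[0,0,0],"xyz":[-0.0006,-0.0034,0.049],"grip":0}
  ]
}}

```text
clock: 16.08
tool_pos: [0.4454, -0.2441, -0.0126]
eef_rot: [0.678, 0.735, 0.0, 0.001]
contact_force: [-0.5, -0.2, -0.4]
opening: 1.003
finger_force: 0.0
```

Run:
```python
from h import *
s=tcp()[2];print(s['tool_pos'],s['contact_force'])
im=r.snapshot("scene")[:,:,::-1].copy()
p=proj("scene",[.4466,-.2436,.01])[0].astype(int); x0,y0=p[0]-45,p[1]-45
cv2.imwrite("pics/s6.png",cv2.resize(im[y0:y0+75,x0:x0+90],None,fx=8,fy=8,interpolation=cv2.INTER_CUBIC))
```

```text
[ 0.44543182 -0.24411799 -0.01255992] [-0.54727339 -0.21044495 -0.37051508]
```

View pics/s6.png

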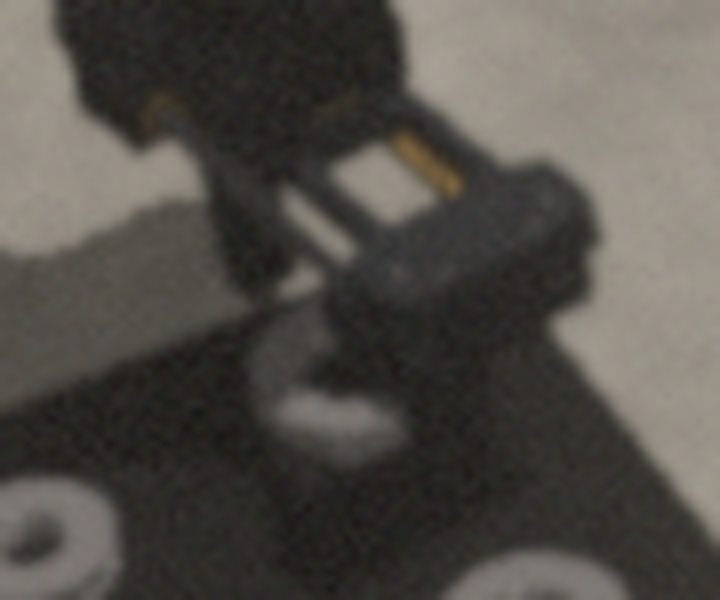

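The fingers straddle reel A low on the mat with no contact yet, and the reel is centred between them. Close, then lift.

Call:
{"api": "carry_out", "payload": {
  "plan": [
    {"rot":[0,0,0],"xyz":[0,0,0],"grip":255},
    {"rot":[0,0,0],"xyz":[0,0,0],"grip":255},
    {"rot":[0,0,0],"xyz":[0,0,0],"grip":255},
    {"rot":[0,0,0],"xyz":[0,0,0],"grip":255},
    {"rot":[0,0,0],"xyz":[0,0,0],"grip":255},
    {"rot":[0,0,0],"xyz":[0,0,0],"grip":255},
    {"rot":[0,0,0],"xyz":[0,0,0],"grip":255},
    {"rot":[0,0,0],"xyz":[0,0,0],"grip":255}
  ],
  "squeeze": 15
}}

```text
clock: 16.8
tool_pos: [0.4451, -0.244, -0.013]
eef_rot: [0.677, 0.736, 0.0, 0.0]
contact_force: [0.3, 0.5, 2.7]
opening: 0.702
finger_force: 15.0
```

Call:
{"api": "carry_out", "payload": {
  "plan": [
    {"rot":[0,0,0],"xyz":[0,0,-0.01],"grip":255},
    {"rot":[0,0,0],"xyz":[0,0,-0.04],"grip":255},
    {"rot":[0,0,0],"xyz":[0,0,-0.08],"grip":255},
    {"rot":[0,0,0],"xyz":[0,0,-0.12],"grip":255},
    {"rot":[0,0,0],"xyz":[0,0,-0.16],"grip":255},
    {"rot":[0,0,0],"xyz":[0,0,-0.16],"grip":255},
    {"rot":[0,0,0],"xyz":[0,0,-0.16],"grip":255},
    {"rot":[0,0,0],"xyz":[0,0,-0.16],"grip":255}
  ]
}}

```text
clock: 17.47
tool_pos: [0.4439, -0.2441, 0.1464]
eef_rot: [0.678, 0.735, -0.001, -0.001]
contact_force: [-0.2, -0.5, -1.9]
opening: 0.705
finger_force: 15.0
```

Run:
```python
from h import *
s=tcp()[2];print(s['opening'],s['finger_force'],s['contact_force'])
goal([.5187,.1400,.147],1.652); print(tcp()[0])
```

```text
0.7050155700164554 14.999709608964622 [-0.23247545 -0.50975597 -1.89924462]
xyz [ 0.3768  0.1059 -0.0008] rot [-0.0015  0.      0.0004]
[ 0.44389925 -0.24414312  0.14640509]
```

Call:
{"api": "carry_out", "payload": {
  "plan": [
    {"rot":[0,0,0],"xyz":[0.036,0.01,0],"grip":255},
    {"rot":[0,0,0],"xyz":[0.074,0.021,0],"grip":255},
    {"rot":[0,0,0],"xyz":[0.112,0.031,0],"grip":255},
    {"rot":[0,0,0],"xyz":[0.15,0.042,0],"grip":255},
    {"rot":[0,0,0],"xyz":[0.188,0.053,0],"grip":255},
    {"rot":[0,0,0],"xyz":[0.226,0.063,0],"grip":255},
    {"rot":[0,0,0],"xyz":[0.264,0.074,0],"grip":255},
    {"rot":[0,0,0],"xyz":[0.302,0.085,0],"grip":255}
  ]
}}

```text
clock: 18.13
tool_pos: [0.5033, 0.0654, 0.1448]
eef_rot: [0.677, 0.736, -0.002, -0.001]
contact_force: [0.1, 0.3, -1.5]
opening: 0.709
finger_force: 15.0
```

Call:
{"api": "carry_out", "payload": {
  "plan": [
    {"rot":[0,0,0],"xyz":[0.035,0.01,0],"grip":255},
    {"rot":[0,0,0],"xyz":[0.065,0.018,0],"grip":255},
    {"rot":[0,0,0],"xyz":[0.0745,0.021,0],"grip":255},
    {"rot":[0,0,0],"xyz":[0.0745,0.021,0.02],"grip":255},
    {"rot":[0,0,0],"xyz":[0.0745,0.021,0.05],"grip":255},
    {"rot":[0,0,0],"xyz":[0.0745,0.021,0.075],"grip":255},
    {"rot":[0,0,0],"xyz":[0.0745,0.021,0.075],"grip":255},
    {"rot":[0,0,0],"xyz":[0.0745,0.021,0.075],"grip":255}
  ]
}}

```text
clock: 18.8
tool_pos: [0.5177, 0.1388, 0.0699]
eef_rot: [0.677, 0.736, -0.003, -0.001]
contact_force: [0.8, -1.0, -0.6]
opening: 0.708
finger_force: 15.0
```

Run:
```python
from h import *
s=tcp()[2];print(s['opening'],s['finger_force'],s['contact_force'])
goal([.5187,.1397,.0],1.652); print(tcp()[0])
```

```text
0.7075732138360726 14.999648490920663 [ 0.81378195 -0.97717066 -0.64071281]
xyz [0.001  0.0015 0.0699] rot [-0.0054  0.0024  0.0011]
[0.51768295 0.13880083 0.06992947]
```

Call:
{"api": "carry_out", "payload": {
  "plan": [
    {"rot":[0,0,0],"xyz":[0.0005,0.001,0.015],"grip":255},
    {"rot":[0,0,0],"xyz":[0.0005,0.001,0.03],"grip":255},
    {"rot":[0,0,0],"xyz":[0.0005,0.001,0.043],"grip":255},
    {"rot":[0,0,0],"xyz":[0.0005,0.001,0.052],"grip":255},
    {"rot":[0,0,0],"xyz":[0.0005,0.001,0.054],"grip":255},
    {"rot":[0,0,0],"xyz":[0.0005,0.001,0.054],"grip":255},
    {"rot":[0,0,0],"xyz":[0.0005,0.001,0.054],"grip":255},
    {"rot":[0,0,0],"xyz":[0.0005,0.001,0.054],"grip":255}
  ]
}}

```text
clock: 19.47
tool_pos: [0.5213, 0.1407, 0.0188]
eef_rot: [0.678, 0.735, 0.001, 0.0]
contact_force: [-0.3, 0.2, -1.5]
opening: 0.708
finger_force: 15.0
```

Run:
```python
from h import *
s=tcp()[2];print(s['opening'],s['finger_force'],s['contact_force'])
goal([.5187,.1397,-.002],1.652); print(tcp()[0])
```

```text
0.7082358524931563 14.999834722839296 [-0.34037062  0.22586546 -1.53219915]
xyz [-0.0008 -0.0027  0.0208] rot [ 0.0014 -0.0004  0.0005]
[0.52127997 0.1406681  0.01877544]
```

Call:
{"api": "carry_out", "payload": {
  "plan": [
    {"rot":[0,0,0],"xyz":[-0.0008,-0.0026,0],"grip":255},
    {"rot":[0,0,0],"xyz":[-0.0008,-0.0026,0],"grip":255},
    {"rot":[0,0,0],"xyz":[-0.0008,-0.0026,0],"grip":255},
    {"rot":[0,0,0],"xyz":[-0.0008,-0.0026,0],"grip":255},
    {"rot":[0,0,0],"xyz":[-0.0008,-0.0026,0],"grip":255},
    {"rot":[0,0,0],"xyz":[-0.0008,-0.0026,0],"grip":255}
  ]
}}

```text
clock: 19.97
tool_pos: [0.5182, 0.1395, 0.0179]
eef_rot: [0.678, 0.735, 0.0, 0.0]
contact_force: [-0.9, 0.3, -0.4]
opening: 0.708
finger_force: 15.0
```

Call:
{"api": "carry_out", "payload": {
  "plan": [
    {"rot":[0,0,0],"xyz":[0,0,0.003],"grip":255},
    {"rot":[0,0,0],"xyz":[0,0,0.006],"grip":255},
    {"rot":[0,0,0],"xyz":[0,0,0.009],"grip":255},
    {"rot":[0,0,0],"xyz":[0,0,0.011],"grip":255},
    {"rot":[0,0,0],"xyz":[0,0,0.012],"grip":255},
    {"rot":[0,0,0],"xyz":[0,0,0.012],"grip":255}
  ]
}}

```text
clock: 20.47
tool_pos: [0.5179, 0.1395, 0.0055]
eef_rot: [0.677, 0.736, -0.0, -0.0]
contact_force: [0.6, -0.0, -1.0]
opening: 0.71
finger_force: 15.0
```

Reel A's bottom is now about 5 mm past the first ledge with no contact force, so it's on the step. Lower it home.

Call:
{"api": "carry_out", "payload": {
  "plan": [
    {"rot":[0,0,0],"xyz":[0,0,0.002],"grip":255},
    {"rot":[0,0,0],"xyz":[0,0,0.004],"grip":255},
    {"rot":[0,0,0],"xyz":[0,0,0.006],"grip":255},
    {"rot":[0,0,0],"xyz":[0,0,0.007],"grip":255},
    {"rot":[0,0,0],"xyz":[0,0,0.0075],"grip":255},
    {"rot":[0,0,0],"xyz":[0,0,0.0075],"grip":255}
  ]
}}

```text
clock: 20.97
tool_pos: [0.518, 0.1395, -0.0017]
eef_rot: [0.678, 0.736, -0.0, -0.0]
contact_force: [1.1, -0.6, -0.7]
opening: 0.707
finger_force: 15.0
```

Call:
{"api": "carry_out", "payload": {
  "plan": [
    {"rot":[0,0,0],"xyz":[0,0,0],"grip":0},
    {"rot":[0,0,0],"xyz":[0,0,0],"grip":0},
    {"rot":[0,0,0],"xyz":[0,0,0],"grip":0},
    {"rot":[0,0,0],"xyz":[0,0,0],"grip":0},
    {"rot":[0,0,0],"xyz":[0,0,-0.035],"grip":0},
    {"rot":[0,0,0],"xyz":[0,0,-0.07],"grip":0},
    {"rot":[0,0,0],"xyz":[0,0,-0.11],"grip":0},
    {"rot":[0,0,0],"xyz":[0,0,-0.14],"grip":0}
  ]
}}

```text
clock: 21.63
tool_pos: [0.5184, 0.1398, 0.141]
eef_rot: [0.677, 0.736, 0.001, 0.0]
contact_force: [-0.0, -0.1, 0.1]
opening: 0.995
finger_force: 0.0
```

Run:
```python
from h import *
print(tcp()[0]); goal([.5733,-.2571,.14],1.652)
```

```text
[0.51836089 0.13975416 0.14098839]
xyz [-0.4     0.0222  0.0008] rot [ 0.0013 -0.0006  0.001 ]
```

```bash
cat >> h.py <<'E'
def look():
    im=r.snapshot("top")[:,:,::-1].copy()
    for o in reels(im): print(o)
E
python3 -c "
from h import *
look()"
```

```text
(0.5733, -0.2571, 55.9, 57.4)
(0.4574, -0.3577, 49.6, 51.0)
(0.5587, -0.3679, 41.9, 43.3)
```

Call:
{"api": "carry_out", "payload": {
  "plan": [
    {"rot":[0,0,0],"xyz":[-0.036,0.002,0],"grip":0},
    {"rot":[0,0,0],"xyz":[-0.074,0.004,0],"grip":0},
    {"rot":[0,0,0],"xyz":[-0.112,0.006,0],"grip":0},
    {"rot":[0,0,0],"xyz":[-0.15,0.008,0],"grip":0},
    {"rot":[0,0,0],"xyz":[-0.188,0.01,0],"grip":0},
    {"rot":[0,0,0],"xyz":[-0.226,0.012,0],"grip":0},
    {"rot":[0,0,0],"xyz":[-0.264,0.014,0],"grip":0},
    {"rot":[0,0,0],"xyz":[-0.302,0.017,0],"grip":0}
  ]
}}

```text
clock: 22.35
tool_pos: [0.5593, -0.1622, 0.1382]
eef_rot: [0.678, 0.735, -0.0, -0.0]
contact_force: [0.6, -0.4, -0.1]
opening: 1.0
finger_force: 0.0
```

Call:
{"api": "carry_out", "payload": {
  "plan": [
    {"rot":[0,0,0],"xyz":[-0.037,0.002,0],"grip":0},
    {"rot":[0,0,0],"xyz":[-0.074,0.004,0],"grip":0},
    {"rot":[0,0,0],"xyz":[-0.098,0.005,0.02],"grip":0},
    {"rot":[0,0,0],"xyz":[-0.098,0.005,0.055],"grip":0},
    {"rot":[0,0,0],"xyz":[-0.098,0.005,0.09],"grip":0},
    {"rot":[0,0,0],"xyz":[-0.098,0.005,0.11],"grip":0},
    {"rot":[0,0,0],"xyz":[-0.098,0.005,0.11],"grip":0},
    {"rot":[0,0,0],"xyz":[-0.098,0.005,0.11],"grip":0}
  ]
}}

```text
clock: 23.02
tool_pos: [0.5721, -0.2569, 0.0276]
eef_rot: [0.677, 0.736, -0.0, -0.001]
contact_force: [0.6, 1.1, 0.6]
opening: 0.998
finger_force: 0.0
```

Call:
{"api": "carry_out", "payload": {
  "plan": [
    {"rot":[0,0,0],"xyz":[0,0,0],"grip":0},
    {"rot":[0,0,0],"xyz":[0,0,0],"grip":0},
    {"rot":[0,0,0],"xyz":[0,0,0],"grip":0}
  ]
}}

```text
clock: 23.27
tool_pos: [0.5741, -0.2576, 0.0303]
eef_rot: [0.678, 0.735, 0.001, 0.001]
contact_force: [-0.1, 0.1, 0.0]
opening: 1.002
finger_force: 0.0
```

Run:
```python
from h import *
print(tcp()[0]); goal([.5733,-.2571,-.013],1.652)
```

```text
[ 0.57410265 -0.25763517  0.03025775]
xyz [ 0.0007 -0.0009  0.0433] rot [0.0029 0.0014 0.0008]
```

Descend, grip B, and lift.

Call:
{"api": "carry_out", "payload": {
  "plan": [
    {"rot":[0,0,0],"xyz":[0.0005,-0.0005,0.02],"grip":0},
    {"rot":[0,0,0],"xyz":[0.0005,-0.0005,0.034],"grip":0},
    {"rot":[0,0,0],"xyz":[0.0005,-0.0005,0.038],"grip":0},
    {"rot":[0,0,0],"xyz":[0.0005,-0.0005,0.042],"grip":0},
    {"rot":[0,0,0],"xyz":[0.0005,-0.0005,0.0425],"grip":255},
    {"rot":[0,0,0],"xyz":[0.0005,-0.0005,0.0425],"grip":255},
    {"rot":[0,0,0],"xyz":[0.0005,-0.0005,0.0425],"grip":255},
    {"rot":[0,0,0],"xyz":[0.0005,-0.0005,0.0425],"grip":255}
  ]
}}

```text
clock: 23.93
tool_pos: [0.5727, -0.257, -0.0135]
eef_rot: [0.678, 0.735, 0.0, 0.0]
contact_force: [-0.1, -1.3, 0.4]
opening: 0.721
finger_force: 0.0
```

Call:
{"api": "carry_out", "payload": {
  "plan": [
    {"rot":[0,0,0],"xyz":[0,0,0],"grip":255},
    {"rot":[0,0,0],"xyz":[0,0,0],"grip":255},
    {"rot":[0,0,0],"xyz":[0,0,0],"grip":255},
    {"rot":[0,0,0],"xyz":[0,0,0],"grip":255},
    {"rot":[0,0,0],"xyz":[0,0,0],"grip":255}
  ]
}}

```text
clock: 24.35
tool_pos: [0.5727, -0.257, -0.0136]
eef_rot: [0.678, 0.736, 0.0, 0.0]
contact_force: [-0.9, -1.1, 4.0]
opening: 0.637
finger_force: 15.0
```

Call:
{"api": "carry_out", "payload": {
  "plan": [
    {"rot":[0,0,0],"xyz":[0,0,-0.01],"grip":255},
    {"rot":[0,0,0],"xyz":[0,0,-0.04],"grip":255},
    {"rot":[0,0,0],"xyz":[0,0,-0.08],"grip":255},
    {"rot":[0,0,0],"xyz":[0,0,-0.12],"grip":255},
    {"rot":[0,0,0],"xyz":[0,0,-0.16],"grip":255},
    {"rot":[0,0,0],"xyz":[0,0,-0.16],"grip":255},
    {"rot":[0,0,0],"xyz":[0,0,-0.16],"grip":255},
    {"rot":[0,0,0],"xyz":[0,0,-0.16],"grip":255}
  ]
}}

```text
clock: 25.02
tool_pos: [0.5713, -0.257, 0.1456]
eef_rot: [0.678, 0.735, -0.001, -0.0]
contact_force: [-0.0, 0.1, 0.2]
opening: 0.638
finger_force: 15.0
```

Run:
```python
from h import *
print(tcp()[0]); goal([.518,.1395,.147],1.652)
```

```text
[ 0.57133423 -0.25697141  0.14564845]
xyz [ 0.3995 -0.0207 -0.0014] rot [-0.0014  0.0001  0.0008]
```

Call:
{"api": "carry_out", "payload": {
  "plan": [
    {"rot":[0,0,0],"xyz":[0.036,-0.002,0],"grip":255},
    {"rot":[0,0,0],"xyz":[0.074,-0.004,0],"grip":255},
    {"rot":[0,0,0],"xyz":[0.112,-0.006,0],"grip":255},
    {"rot":[0,0,0],"xyz":[0.15,-0.008,0],"grip":255},
    {"rot":[0,0,0],"xyz":[0.188,-0.01,0],"grip":255},
    {"rot":[0,0,0],"xyz":[0.226,-0.012,0],"grip":255},
    {"rot":[0,0,0],"xyz":[0.264,-0.014,0],"grip":255},
    {"rot":[0,0,0],"xyz":[0.302,-0.0155,0],"grip":255}
  ]
}}

```text
clock: 25.68
tool_pos: [0.5299, 0.044, 0.1441]
eef_rot: [0.678, 0.735, -0.002, -0.001]
contact_force: [1.0, -0.2, -0.8]
opening: 0.64
finger_force: 15.0
```

Call:
{"api": "carry_out", "payload": {
  "plan": [
    {"rot":[0,0,0],"xyz":[0.037,-0.002,0],"grip":255},
    {"rot":[0,0,0],"xyz":[0.074,-0.004,0],"grip":255},
    {"rot":[0,0,0],"xyz":[0.0978,-0.005,0],"grip":255},
    {"rot":[0,0,0],"xyz":[0.0978,-0.005,0.03],"grip":255},
    {"rot":[0,0,0],"xyz":[0.0978,-0.005,0.06],"grip":255},
    {"rot":[0,0,0],"xyz":[0.0978,-0.005,0.085],"grip":255},
    {"rot":[0,0,0],"xyz":[0.0978,-0.005,0.085],"grip":255},
    {"rot":[0,0,0],"xyz":[0.0978,-0.005,0.085],"grip":255}
  ]
}}

```text
clock: 26.35
tool_pos: [0.517, 0.1391, 0.059]
eef_rot: [0.677, 0.736, -0.003, -0.001]
contact_force: [0.2, -0.2, 0.3]
opening: 0.641
finger_force: 15.0
```

Call:
{"api": "carry_out", "payload": {
  "plan": [
    {"rot":[0,0,0],"xyz":[0,0,0],"grip":255},
    {"rot":[0,0,0],"xyz":[0,0,0],"grip":255},
    {"rot":[0,0,0],"xyz":[0,0,0],"grip":255},
    {"rot":[0,0,0],"xyz":[0,0,0],"grip":255}
  ]
}}

```text
clock: 26.68
tool_pos: [0.5198, 0.14, 0.062]
eef_rot: [0.678, 0.735, 0.001, 0.0]
contact_force: [0.1, -0.1, 0.4]
opening: 0.638
finger_force: 15.0
```

Run:
```python
from h import *
s=tcp()[2];print(s['opening'],s['contact_force'])
print(tcp()[0]); goal([.5183,.1398,.0099],1.652)
```

```text
0.6379456873119067 [ 0.13320224 -0.06855944  0.37247899]
[0.51983196 0.13998777 0.06200577]
xyz [-0.0001 -0.0016  0.0521] rot [ 0.002  -0.0005  0.0003]
```

Call:
{"api": "carry_out", "payload": {
  "plan": [
    {"rot":[0,0,0],"xyz":[0,-0.0015,0.01],"grip":255},
    {"rot":[0,0,0],"xyz":[0,-0.0015,0.02],"grip":255},
    {"rot":[0,0,0],"xyz":[0,-0.0015,0.03],"grip":255},
    {"rot":[0,0,0],"xyz":[0,-0.0015,0.035],"grip":255},
    {"rot":[0,0,0],"xyz":[0,-0.0015,0.035],"grip":255},
    {"rot":[0,0,0],"xyz":[0,-0.0015,0.035],"grip":255},
    {"rot":[0,0,0],"xyz":[0,-0.0015,0.035],"grip":255},
    {"rot":[0,0,0],"xyz":[0,-0.0015,0.035],"grip":255}
  ]
}}

```text
clock: 27.35
tool_pos: [0.5179, 0.14, 0.0262]
eef_rot: [0.678, 0.735, 0.0, 0.0]
contact_force: [0.5, 0.8, -0.7]
opening: 0.641
finger_force: 15.0
```

Run:
```python
from h import *
s=tcp()[2];print(s['opening'],s['contact_force'])
print(tcp()[0]); goal([.5183,.1398,.0099],1.652)
```

```text
0.6410079880612638 [ 0.53109252  0.78043362 -0.70885161]
[0.51791458 0.13995495 0.02624815]
xyz [-0.0002  0.0004  0.0163] rot [ 0.0007 -0.0002  0.0008]
```

Aligned within 0.5 mm. Lower home.

Call:
{"api": "carry_out", "payload": {
  "plan": [
    {"rot":[0,0,0],"xyz":[0,0.0004,0.003],"grip":255},
    {"rot":[0,0,0],"xyz":[0,0.0004,0.006],"grip":255},
    {"rot":[0,0,0],"xyz":[0,0.0004,0.009],"grip":255},
    {"rot":[0,0,0],"xyz":[0,0.0004,0.012],"grip":255},
    {"rot":[0,0,0],"xyz":[0,0.0004,0.014],"grip":255},
    {"rot":[0,0,0],"xyz":[0,0.0004,0.016],"grip":255},
    {"rot":[0,0,0],"xyz":[0,0.0004,0.016],"grip":255},
    {"rot":[0,0,0],"xyz":[0,0.0004,0.016],"grip":255}
  ]
}}

```text
clock: 28.02
tool_pos: [0.5179, 0.1398, 0.0099]
eef_rot: [0.677, 0.736, -0.0, 0.0]
contact_force: [-0.8, -0.2, 0.8]
opening: 0.639
finger_force: 15.0
```

Call:
{"api": "carry_out", "payload": {
  "plan": [
    {"rot":[0,0,0],"xyz":[0,0,0],"grip":0},
    {"rot":[0,0,0],"xyz":[0,0,0],"grip":0},
    {"rot":[0,0,0],"xyz":[0,0,0],"grip":0},
    {"rot":[0,0,0],"xyz":[0,0,0],"grip":0},
    {"rot":[0,0,0],"xyz":[0,0,-0.035],"grip":0},
    {"rot":[0,0,0],"xyz":[0,0,-0.07],"grip":0},
    {"rot":[0,0,0],"xyz":[0,0,-0.105],"grip":0},
    {"rot":[0,0,0],"xyz":[0,0,-0.135],"grip":0}
  ]
}}

```text
clock: 28.68
tool_pos: [0.518, 0.1399, 0.1469]
eef_rot: [0.677, 0.736, 0.0, 0.0]
contact_force: [-0.2, -0.2, 0.5]
opening: 1.004
finger_force: 0.0
```

```bash
python3 -c "
from h import *
look(); print(tcp()[0]); goal([.4574,-.3577,.14],1.652)"
```

```text
(0.4574, -0.3577, 49.6, 51.1)
(0.5587, -0.3679, 41.9, 43.3)
[0.52106827 0.14136802 0.15177017]
xyz [-0.4922 -0.1043  0.0095] rot [ 0.0092 -0.0026  0.0006]
```

Call:
{"api": "carry_out", "payload": {
  "plan": [
    {"rot":[0,0,0],"xyz":[-0.036,-0.007,0],"grip":0},
    {"rot":[0,0,0],"xyz":[-0.074,-0.015,0],"grip":0},
    {"rot":[0,0,0],"xyz":[-0.112,-0.023,0],"grip":0},
    {"rot":[0,0,0],"xyz":[-0.15,-0.031,0],"grip":0},
    {"rot":[0,0,0],"xyz":[-0.188,-0.038,0],"grip":0},
    {"rot":[0,0,0],"xyz":[-0.226,-0.046,0],"grip":0},
    {"rot":[0,0,0],"xyz":[-0.264,-0.054,0],"grip":0},
    {"rot":[0,0,0],"xyz":[-0.302,-0.062,0],"grip":0}
  ]
}}

```text
clock: 29.4
tool_pos: [0.4803, -0.1682, 0.1448]
eef_rot: [0.677, 0.736, -0.0, 0.0]
contact_force: [1.4, -0.3, -0.0]
opening: 1.004
finger_force: 0.0
```

Call:
{"api": "carry_out", "payload": {
  "plan": [
    {"rot":[0,0,0],"xyz":[-0.038,-0.008,0],"grip":0},
    {"rot":[0,0,0],"xyz":[-0.076,-0.016,0],"grip":0},
    {"rot":[0,0,0],"xyz":[-0.114,-0.024,0],"grip":0},
    {"rot":[0,0,0],"xyz":[-0.152,-0.031,0],"grip":0},
    {"rot":[0,0,0],"xyz":[-0.189,-0.039,0],"grip":0},
    {"rot":[0,0,0],"xyz":[-0.189,-0.039,0.035],"grip":0},
    {"rot":[0,0,0],"xyz":[-0.189,-0.039,0.07],"grip":0},
    {"rot":[0,0,0],"xyz":[-0.189,-0.039,0.105],"grip":0}
  ]
}}

```text
clock: 30.07
tool_pos: [0.4573, -0.3593, 0.0388]
eef_rot: [0.679, 0.735, 0.0, 0.001]
contact_force: [2.0, -0.4, -1.0]
opening: 0.997
finger_force: 0.0
```

Call:
{"api": "carry_out", "payload": {
  "plan": [
    {"rot":[0,0,0],"xyz":[0,0,0.005],"grip":0},
    {"rot":[0,0,0],"xyz":[0,0,0.005],"grip":0},
    {"rot":[0,0,0],"xyz":[0,0,0.005],"grip":0},
    {"rot":[0,0,0],"xyz":[0,0,0.005],"grip":0},
    {"rot":[0,0,0],"xyz":[0,0,0.005],"grip":0},
    {"rot":[0,0,0],"xyz":[0,0,0.005],"grip":0}
  ]
}}

```text
clock: 30.57
tool_pos: [0.4586, -0.3584, 0.0366]
eef_rot: [0.678, 0.735, 0.0, 0.002]
contact_force: [0.8, 0.4, -0.3]
opening: 0.999
finger_force: 0.0
```

```bash
python3 -c "
from h import *
print(tcp()[0]); goal([.4574,-.3577,-.013],1.652)"
```

```text
[ 0.45859272 -0.35840216  0.03663151]
xyz [ 0.0009 -0.0012  0.0496] rot [0.0023 0.002  0.0008]
```

Call:
{"api": "carry_out", "payload": {
  "plan": [
    {"rot":[0,0,0],"xyz":[0.0008,-0.0008,0.02],"grip":0},
    {"rot":[0,0,0],"xyz":[0.0008,-0.0008,0.036],"grip":0},
    {"rot":[0,0,0],"xyz":[0.0008,-0.0008,0.042],"grip":0},
    {"rot":[0,0,0],"xyz":[0.0008,-0.0008,0.047],"grip":0},
    {"rot":[0,0,0],"xyz":[0.0008,-0.0008,0.049],"grip":255},
    {"rot":[0,0,0],"xyz":[0.0008,-0.0008,0.049],"grip":255},
    {"rot":[0,0,0],"xyz":[0.0008,-0.0008,0.049],"grip":255},
    {"rot":[0,0,0],"xyz":[0.0008,-0.0008,0.049],"grip":255}
  ]
}}

```text
clock: 31.23
tool_pos: [0.4572, -0.3574, -0.0134]
eef_rot: [0.678, 0.735, 0.0, 0.001]
contact_force: [0.1, 0.4, -0.4]
opening: 0.721
finger_force: 0.0
```

Call:
{"api": "carry_out", "payload": {
  "plan": [
    {"rot":[0,0,0],"xyz":[0,0,0],"grip":255},
    {"rot":[0,0,0],"xyz":[0,0,0],"grip":255},
    {"rot":[0,0,0],"xyz":[0,0,0],"grip":255},
    {"rot":[0,0,0],"xyz":[0,0,0],"grip":255},
    {"rot":[0,0,0],"xyz":[0,0,0],"grip":255},
    {"rot":[0,0,0],"xyz":[0,0,0],"grip":255}
  ]
}}

```text
clock: 31.73
tool_pos: [0.4569, -0.3573, -0.0137]
eef_rot: [0.678, 0.735, -0.0, 0.0]
contact_force: [-0.5, 0.8, 4.3]
opening: 0.561
finger_force: 15.0
```

Call:
{"api": "carry_out", "payload": {
  "plan": [
    {"rot":[0,0,0],"xyz":[0,0,-0.01],"grip":255},
    {"rot":[0,0,0],"xyz":[0,0,-0.04],"grip":255},
    {"rot":[0,0,0],"xyz":[0,0,-0.08],"grip":255},
    {"rot":[0,0,0],"xyz":[0,0,-0.12],"grip":255},
    {"rot":[0,0,0],"xyz":[0,0,-0.16],"grip":255},
    {"rot":[0,0,0],"xyz":[0,0,-0.16],"grip":255},
    {"rot":[0,0,0],"xyz":[0,0,-0.16],"grip":255},
    {"rot":[0,0,0],"xyz":[0,0,-0.16],"grip":255}
  ]
}}

```text
clock: 32.4
tool_pos: [0.4557, -0.357, 0.1455]
eef_rot: [0.678, 0.735, -0.0, -0.001]
contact_force: [-0.3, -0.1, -1.8]
opening: 0.56
finger_force: 15.0
```

Run:
```python
from h import *
print(tcp()[0]); goal([.5181,.1398,.147],1.652)
```

```text
[ 0.45568035 -0.35700296  0.14553455]
xyz [ 0.49    0.1028 -0.0015] rot [-0.0014 -0.0003  0.0006]
```

Call:
{"api": "carry_out", "payload": {
  "plan": [
    {"rot":[0,0,0],"xyz":[0.036,0.0075,0],"grip":255},
    {"rot":[0,0,0],"xyz":[0.074,0.0155,0],"grip":255},
    {"rot":[0,0,0],"xyz":[0.112,0.0235,0],"grip":255},
    {"rot":[0,0,0],"xyz":[0.15,0.0315,0],"grip":255},
    {"rot":[0,0,0],"xyz":[0.188,0.0395,0],"grip":255},
    {"rot":[0,0,0],"xyz":[0.226,0.0475,0],"grip":255},
    {"rot":[0,0,0],"xyz":[0.264,0.0555,0],"grip":255},
    {"rot":[0,0,0],"xyz":[0.302,0.0635,0],"grip":255}
  ]
}}

```text
clock: 33.07
tool_pos: [0.4935, -0.0493, 0.1441]
eef_rot: [0.677, 0.736, -0.002, -0.002]
contact_force: [0.3, -0.1, -1.5]
opening: 0.562
finger_force: 15.0
```

Call:
{"api": "carry_out", "payload": {
  "plan": [
    {"rot":[0,0,0],"xyz":[0.038,0.008,0],"grip":255},
    {"rot":[0,0,0],"xyz":[0.076,0.016,0],"grip":255},
    {"rot":[0,0,0],"xyz":[0.114,0.024,0],"grip":255},
    {"rot":[0,0,0],"xyz":[0.152,0.032,0],"grip":255},
    {"rot":[0,0,0],"xyz":[0.1884,0.0393,0],"grip":255},
    {"rot":[0,0,0],"xyz":[0.1884,0.0393,0.03],"grip":255},
    {"rot":[0,0,0],"xyz":[0.1884,0.0393,0.06],"grip":255},
    {"rot":[0,0,0],"xyz":[0.1884,0.0393,0.085],"grip":255}
  ]
}}

```text
clock: 33.73
tool_pos: [0.5169, 0.1402, 0.0577]
eef_rot: [0.677, 0.736, -0.002, -0.001]
contact_force: [0.4, -0.9, -1.2]
opening: 0.559
finger_force: 15.0
```

Call:
{"api": "carry_out", "payload": {
  "plan": [
    {"rot":[0,0,0],"xyz":[0,0,0],"grip":255},
    {"rot":[0,0,0],"xyz":[0,0,0],"grip":255},
    {"rot":[0,0,0],"xyz":[0,0,0],"grip":255},
    {"rot":[0,0,0],"xyz":[0,0,0],"grip":255},
    {"rot":[0,0,0],"xyz":[0,0,0],"grip":255},
    {"rot":[0,0,0],"xyz":[0,0,0],"grip":255}
  ]
}}

```text
clock: 34.23
tool_pos: [0.5197, 0.1401, 0.062]
eef_rot: [0.678, 0.735, 0.001, 0.0]
contact_force: [-0.3, -0.8, -0.6]
opening: 0.556
finger_force: 15.0
```

Run:
```python
from h import *
s=tcp()[2];print(s['opening'],s['contact_force'])
print(tcp()[0]); goal([.5181,.1402,.0223],1.652)
```

```text
0.5559036256229571 [-0.28789038 -0.82912362 -0.64817189]
[0.51971014 0.14010271 0.06201991]
xyz [ 0.0002 -0.0017  0.0397] rot [ 0.002  -0.0004  0.0002]
```

Call:
{"api": "carry_out", "payload": {
  "plan": [
    {"rot":[0,0,0],"xyz":[0.0002,-0.0016,0.008],"grip":255},
    {"rot":[0,0,0],"xyz":[0.0002,-0.0016,0.016],"grip":255},
    {"rot":[0,0,0],"xyz":[0.0002,-0.0016,0.022],"grip":255},
    {"rot":[0,0,0],"xyz":[0.0002,-0.0016,0.023],"grip":255},
    {"rot":[0,0,0],"xyz":[0.0002,-0.0016,0.023],"grip":255},
    {"rot":[0,0,0],"xyz":[0.0002,-0.0016,0.023],"grip":255},
    {"rot":[0,0,0],"xyz":[0.0002,-0.0016,0.023],"grip":255},
    {"rot":[0,0,0],"xyz":[0.0002,-0.0016,0.023],"grip":255}
  ]
}}

```text
clock: 34.9
tool_pos: [0.5176, 0.1402, 0.0381]
eef_rot: [0.678, 0.735, 0.0, 0.0]
contact_force: [0.2, -0.5, -1.0]
opening: 0.562
finger_force: 15.0
```

Run:
```python
from h import *
s=tcp()[2];print(s['opening'],s['contact_force'])
print(tcp()[0]); goal([.5181,.1402,.0223],1.652)
```

```text
0.5617204343781719 [ 0.16062359 -0.46637318 -1.0313976 ]
[0.51756432 0.14024627 0.03810574]
xyz [-0.0001  0.0005  0.0158] rot [ 0.0005 -0.0001  0.0008]
```

Then lower to the ledge and release; in the same go, rise and look.

Call:
{"api": "carry_out", "payload": {
  "plan": [
    {"rot":[0,0,0],"xyz":[0,0.0005,0.003],"grip":255},
    {"rot":[0,0,0],"xyz":[0,0.0005,0.006],"grip":255},
    {"rot":[0,0,0],"xyz":[0,0.0005,0.009],"grip":255},
    {"rot":[0,0,0],"xyz":[0,0.0005,0.012],"grip":255},
    {"rot":[0,0,0],"xyz":[0,0.0005,0.014],"grip":255},
    {"rot":[0,0,0],"xyz":[0,0.0005,0.0155],"grip":255},
    {"rot":[0,0,0],"xyz":[0,0.0005,0.0155],"grip":255},
    {"rot":[0,0,0],"xyz":[0,0.0005,0.0155],"grip":255}
  ]
}}

```text
clock: 35.57
tool_pos: [0.5177, 0.1402, 0.0223]
eef_rot: [0.677, 0.736, -0.0, 0.0]
contact_force: [0.7, -0.5, -0.7]
opening: 0.561
finger_force: 15.0
```

Call:
{"api": "carry_out", "payload": {
  "plan": [
    {"rot":[0,0,0],"xyz":[0,0,0],"grip":0},
    {"rot":[0,0,0],"xyz":[0,0,0],"grip":0},
    {"rot":[0,0,0],"xyz":[0,0,0],"grip":0},
    {"rot":[0,0,0],"xyz":[0,0,0],"grip":0},
    {"rot":[0,0,0],"xyz":[0,0,-0.035],"grip":0},
    {"rot":[0,0,0],"xyz":[0,0,-0.07],"grip":0},
    {"rot":[0,0,0],"xyz":[0,0,-0.105],"grip":0},
    {"rot":[0,0,0],"xyz":[0,0,-0.125],"grip":0}
  ]
}}

```text
clock: 36.23
tool_pos: [0.5189, 0.1409, 0.1507]
eef_rot: [0.677, 0.736, 0.002, 0.001]
contact_force: [0.4, 0.3, -0.1]
opening: 1.003
finger_force: 0.0
```

Call:
{"api": "carry_out", "payload": {
  "plan": [
    {"rot":[0,0,0],"xyz":[0,0,0],"grip":0},
    {"rot":[0,0,0],"xyz":[0,0,0],"grip":0},
    {"rot":[0,0,0],"xyz":[0,0,0],"grip":0}
  ]
}}

```text
clock: 36.48
tool_pos: [0.5173, 0.1396, 0.1466]
eef_rot: [0.678, 0.735, -0.001, -0.0]
contact_force: [0.6, -0.5, 0.5]
opening: 1.001
finger_force: 0.0
```

```bash
python3 -c "
from h import *
look(); print(tcp()[0]); goal([.5587,-.3679,.14],1.652)"
```

```text
(0.5587, -0.3679, 41.8, 43.4)
[0.51697483 0.13959645 0.14620875]
xyz [-0.5092  0.      0.0067] rot [-0.0023  0.001   0.0008]
```

Call:
{"api": "carry_out", "payload": {
  "plan": [
    {"rot":[0,0,0],"xyz":[-0.038,0,0],"grip":0},
    {"rot":[0,0,0],"xyz":[-0.077,0,0],"grip":0},
    {"rot":[0,0,0],"xyz":[-0.116,0,0],"grip":0},
    {"rot":[0,0,0],"xyz":[-0.155,0,0],"grip":0},
    {"rot":[0,0,0],"xyz":[-0.194,0,0],"grip":0},
    {"rot":[0,0,0],"xyz":[-0.233,0,0],"grip":0},
    {"rot":[0,0,0],"xyz":[-0.272,0,0],"grip":0},
    {"rot":[0,0,0],"xyz":[-0.311,0,0],"grip":0}
  ]
}}

```text
clock: 37.2
tool_pos: [0.5421, -0.1715, 0.1457]
eef_rot: [0.677, 0.736, -0.001, -0.001]
contact_force: [0.6, 0.2, -1.0]
opening: 1.0
finger_force: 0.0
```

Call:
{"api": "carry_out", "payload": {
  "plan": [
    {"rot":[0,0,0],"xyz":[-0.039,0,0],"grip":0},
    {"rot":[0,0,0],"xyz":[-0.078,0,0],"grip":0},
    {"rot":[0,0,0],"xyz":[-0.117,0,0],"grip":0},
    {"rot":[0,0,0],"xyz":[-0.156,0,0],"grip":0},
    {"rot":[0,0,0],"xyz":[-0.195,0,0],"grip":0},
    {"rot":[0,0,0],"xyz":[-0.198,0,0.035],"grip":0},
    {"rot":[0,0,0],"xyz":[-0.198,0,0.07],"grip":0},
    {"rot":[0,0,0],"xyz":[-0.198,0,0.105],"grip":0}
  ]
}}

```text
clock: 37.87
tool_pos: [0.5584, -0.368, 0.0394]
eef_rot: [0.678, 0.735, -0.0, -0.001]
contact_force: [-0.0, 0.9, -0.0]
opening: 1.003
finger_force: 0.0
```

Call:
{"api": "carry_out", "payload": {
  "plan": [
    {"rot":[0,0,0],"xyz":[0,0,0.005],"grip":0},
    {"rot":[0,0,0],"xyz":[0,0,0.005],"grip":0},
    {"rot":[0,0,0],"xyz":[0,0,0.005],"grip":0},
    {"rot":[0,0,0],"xyz":[0,0,0.005],"grip":0},
    {"rot":[0,0,0],"xyz":[0,0,0.005],"grip":0},
    {"rot":[0,0,0],"xyz":[0,0,0.005],"grip":0}
  ]
}}

```text
clock: 38.37
tool_pos: [0.5608, -0.3676, 0.0394]
eef_rot: [0.678, 0.735, 0.0, 0.002]
contact_force: [-0.3, -0.6, 0.0]
opening: 1.002
finger_force: 0.0
```

```bash
python3 -c "
from h import *
print(tcp()[0]); goal([.5587,-.3679,-.013],1.652)"
```

```text
[ 0.5607557  -0.36756183  0.03941422]
xyz [-0.0001 -0.0022  0.0524] rot [0.0026 0.0019 0.0007]
```

Call:
{"api": "carry_out", "payload": {
  "plan": [
    {"rot":[0,0,0],"xyz":[0,-0.0015,0.022],"grip":0},
    {"rot":[0,0,0],"xyz":[0,-0.0015,0.038],"grip":0},
    {"rot":[0,0,0],"xyz":[0,-0.0015,0.044],"grip":0},
    {"rot":[0,0,0],"xyz":[0,-0.0015,0.049],"grip":0},
    {"rot":[0,0,0],"xyz":[0,-0.0015,0.052],"grip":255},
    {"rot":[0,0,0],"xyz":[0,-0.0015,0.052],"grip":255},
    {"rot":[0,0,0],"xyz":[0,-0.0015,0.052],"grip":255},
    {"rot":[0,0,0],"xyz":[0,-0.0015,0.052],"grip":255}
  ]
}}

```text
clock: 39.03
tool_pos: [0.5586, -0.3674, -0.0139]
eef_rot: [0.678, 0.735, 0.0, 0.001]
contact_force: [0.6, 0.5, 0.1]
opening: 0.721
finger_force: 0.0
```

Call:
{"api": "carry_out", "payload": {
  "plan": [
    {"rot":[0,0,0],"xyz":[0,0,0],"grip":255},
    {"rot":[0,0,0],"xyz":[0,0,0],"grip":255},
    {"rot":[0,0,0],"xyz":[0,0,0],"grip":255},
    {"rot":[0,0,0],"xyz":[0,0,0],"grip":255},
    {"rot":[0,0,0],"xyz":[0,0,0],"grip":255},
    {"rot":[0,0,0],"xyz":[0,0,0],"grip":255},
    {"rot":[0,0,0],"xyz":[0,0,0],"grip":255}
  ]
}}

```text
clock: 39.62
tool_pos: [0.5582, -0.3673, -0.0143]
eef_rot: [0.678, 0.735, 0.0, 0.0]
contact_force: [-0.5, 0.3, 3.1]
opening: 0.476
finger_force: 15.0
```

Call:
{"api": "carry_out", "payload": {
  "plan": [
    {"rot":[0,0,0],"xyz":[0,0,-0.01],"grip":255},
    {"rot":[0,0,0],"xyz":[0,0,-0.04],"grip":255},
    {"rot":[0,0,0],"xyz":[0,0,-0.08],"grip":255},
    {"rot":[0,0,0],"xyz":[0,0,-0.12],"grip":255},
    {"rot":[0,0,0],"xyz":[0,0,-0.16],"grip":255},
    {"rot":[0,0,0],"xyz":[0,0,-0.16],"grip":255},
    {"rot":[0,0,0],"xyz":[0,0,-0.16],"grip":255},
    {"rot":[0,0,0],"xyz":[0,0,-0.16],"grip":255}
  ]
}}

```text
clock: 40.28
tool_pos: [0.5573, -0.3672, 0.1452]
eef_rot: [0.678, 0.736, -0.0, -0.0]
contact_force: [-0.7, 0.7, -1.3]
opening: 0.479
finger_force: 15.0
```

Run:
```python
from h import *
print(tcp()[0]); goal([.5181,.1398,.147],1.652)
```

```text
[ 0.55727986 -0.36715178  0.1452175 ]
xyz [ 0.5085  0.0025 -0.0018] rot [-0.0011 -0.      0.0009]
```

Call:
{"api": "carry_out", "payload": {
  "plan": [
    {"rot":[0,0,0],"xyz":[0.038,0,0],"grip":255},
    {"rot":[0,0,0],"xyz":[0.077,0,0],"grip":255},
    {"rot":[0,0,0],"xyz":[0.116,0.0005,0],"grip":255},
    {"rot":[0,0,0],"xyz":[0.155,0.001,0],"grip":255},
    {"rot":[0,0,0],"xyz":[0.194,0.001,0],"grip":255},
    {"rot":[0,0,0],"xyz":[0.233,0.001,0],"grip":255},
    {"rot":[0,0,0],"xyz":[0.272,0.0015,0],"grip":255},
    {"rot":[0,0,0],"xyz":[0.311,0.0015,0],"grip":255}
  ]
}}

```text
clock: 40.95
tool_pos: [0.5321, -0.0557, 0.1437]
eef_rot: [0.678, 0.735, -0.001, -0.002]
contact_force: [0.9, 0.4, -0.3]
opening: 0.481
finger_force: 15.0
```

Call:
{"api": "carry_out", "payload": {
  "plan": [
    {"rot":[0,0,0],"xyz":[0.039,0,0],"grip":255},
    {"rot":[0,0,0],"xyz":[0.078,0,0],"grip":255},
    {"rot":[0,0,0],"xyz":[0.117,0,0],"grip":255},
    {"rot":[0,0,0],"xyz":[0.156,0,0],"grip":255},
    {"rot":[0,0,0],"xyz":[0.19,0,0],"grip":255},
    {"rot":[0,0,0],"xyz":[0.1981,0,0.02],"grip":255},
    {"rot":[0,0,0],"xyz":[0.1981,0,0.05],"grip":255},
    {"rot":[0,0,0],"xyz":[0.1981,0,0.08],"grip":255}
  ]
}}

```text
clock: 41.62
tool_pos: [0.5168, 0.1415, 0.0636]
eef_rot: [0.677, 0.736, -0.0, -0.001]
contact_force: [0.5, -0.1, -0.3]
opening: 0.476
finger_force: 15.0
```

Call:
{"api": "carry_out", "payload": {
  "plan": [
    {"rot":[0,0,0],"xyz":[0,0,0],"grip":255},
    {"rot":[0,0,0],"xyz":[0,0,0],"grip":255},
    {"rot":[0,0,0],"xyz":[0,0,0],"grip":255},
    {"rot":[0,0,0],"xyz":[0,0,0],"grip":255},
    {"rot":[0,0,0],"xyz":[0,0,0],"grip":255},
    {"rot":[0,0,0],"xyz":[0,0,0],"grip":255},
    {"rot":[0,0,0],"xyz":[0,0,0],"grip":255},
    {"rot":[0,0,0],"xyz":[0,0,0],"grip":255}
  ]
}}

```text
clock: 42.28
tool_pos: [0.5182, 0.1403, 0.066]
eef_rot: [0.678, 0.735, 0.0, 0.0]
contact_force: [0.3, -0.1, -0.2]
opening: 0.481
finger_force: 15.0
```

Run:
```python
from h import *
s=tcp()[2];print(s['opening'],s['contact_force'])
print(tcp()[0]); goal([.5179,.1404,.0342],1.652)
```

```text
0.4810854125040288 [ 0.25744963 -0.05477167 -0.23433115]
[0.51820126 0.14025504 0.06599158]
xyz [ 0.0002 -0.0003  0.0318] rot [ 0.001  -0.0001  0.0005]
```

Call:
{"api": "carry_out", "payload": {
  "plan": [
    {"rot":[0,0,0],"xyz":[0.0002,0,0.007],"grip":255},
    {"rot":[0,0,0],"xyz":[0.0002,0,0.013],"grip":255},
    {"rot":[0,0,0],"xyz":[0.0002,0,0.017],"grip":255},
    {"rot":[0,0,0],"xyz":[0.0002,0,0.02],"grip":255},
    {"rot":[0,0,0],"xyz":[0.0002,0,0.023],"grip":255},
    {"rot":[0,0,0],"xyz":[0.0002,0,0.025],"grip":255},
    {"rot":[0,0,0],"xyz":[0.0002,0,0.025],"grip":255},
    {"rot":[0,0,0],"xyz":[0.0002,0,0.025],"grip":255}
  ]
}}

```text
clock: 42.95
tool_pos: [0.5178, 0.1405, 0.0403]
eef_rot: [0.677, 0.736, -0.0, 0.0]
contact_force: [-0.6, 0.6, -0.8]
opening: 0.481
finger_force: 15.0
```

Call:
{"api": "carry_out", "payload": {
  "plan": [
    {"rot":[0,0,0],"xyz":[0,0,0.002],"grip":255},
    {"rot":[0,0,0],"xyz":[0,0,0.004],"grip":255},
    {"rot":[0,0,0],"xyz":[0,0,0.005],"grip":255},
    {"rot":[0,0,0],"xyz":[0,0,0.006],"grip":255},
    {"rot":[0,0,0],"xyz":[0,0,0.0065],"grip":255},
    {"rot":[0,0,0],"xyz":[0,0,0.0065],"grip":255}
  ]
}}

```text
clock: 43.45
tool_pos: [0.5178, 0.1405, 0.0342]
eef_rot: [0.677, 0.736, -0.0, 0.0]
contact_force: [-1.4, -1.1, 2.5]
opening: 0.477
finger_force: 15.0
```

Contact at home height. Release, rise, move above the open keeper knob and check the stack.

Call:
{"api": "carry_out", "payload": {
  "plan": [
    {"rot":[0,0,0],"xyz":[0,0,0],"grip":60},
    {"rot":[0,0,0],"xyz":[0,0,0],"grip":60},
    {"rot":[0,0,0],"xyz":[0,0,0],"grip":60},
    {"rot":[0,0,0],"xyz":[0,0,0],"grip":60},
    {"rot":[0,0,0],"xyz":[0,0,-0.035],"grip":60},
    {"rot":[0,0,0],"xyz":[0,0,-0.07],"grip":60},
    {"rot":[0,0,0],"xyz":[0,0,-0.105],"grip":60},
    {"rot":[0,0,0],"xyz":[0,0,-0.12],"grip":60}
  ]
}}

```text
clock: 44.12
tool_pos: [0.5194, 0.1416, 0.1577]
eef_rot: [0.678, 0.736, 0.002, 0.001]
contact_force: [0.0, 1.2, 0.5]
opening: 0.766
finger_force: 0.0
```

Call:
{"api": "carry_out", "payload": {
  "plan": [
    {"rot":[0,0,0],"xyz":[0.02,0.029,0],"grip":130},
    {"rot":[0,0,0],"xyz":[0.041,0.058,0],"grip":130},
    {"rot":[0,0,0],"xyz":[0.062,0.087,0],"grip":130},
    {"rot":[0,0,0],"xyz":[0.082,0.116,0],"grip":130},
    {"rot":[0,0,0],"xyz":[0.103,0.145,0],"grip":130},
    {"rot":[0,0,0],"xyz":[0.103,0.145,0],"grip":130},
    {"rot":[0,0,0],"xyz":[0.103,0.145,0],"grip":130},
    {"rot":[0,0,0],"xyz":[0.103,0.145,0],"grip":130}
  ]
}}

```text
clock: 44.78
tool_pos: [0.653, 0.2542, 0.1532]
eef_rot: [0.677, 0.736, -0.001, -0.0]
contact_force: [0.1, 0.1, 0.3]
opening: 0.486
finger_force: 0.0
```

Run:
```python
from h import *
print(tcp()[0]); goal([.6546,.2545,.0917],1.652); look()
a=r.snapshot("scene")[:,:,::-1][95:235,230:420]; b=r.snapshot("top")[:,:,::-1][205:295,130:290]
a=cv2.resize(a,(400,295),interpolation=cv2.INTER_CUBIC); b=cv2.resize(b,(400,225),interpolation=cv2.INTER_CUBIC)
cv2.imwrite("pics/s7.png",np.vstack([a,b]))
```

```text
[0.65296272 0.25424    0.15318247]
xyz [0.0002 0.0018 0.0615] rot [-0.0018  0.0014  0.0011]
```

View pics/s7.png

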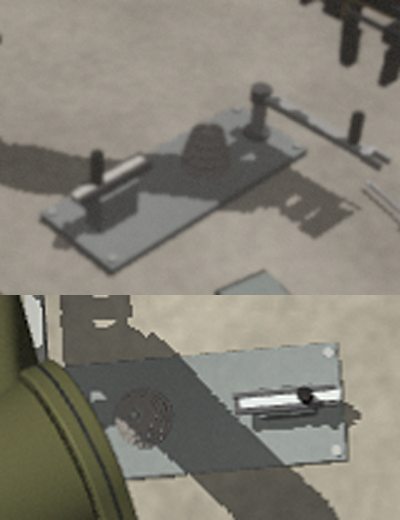

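The reels form a neat cone on the spindle (scene crop (205,150)), the mat is empty, and the keeper is still wide open. Now grip the keeper knob and swing it shut.

Call:
{"api": "carry_out", "payload": {
  "plan": [
    {"rot":[0,0,0],"xyz":[0,0.0015,0.035],"grip":130},
    {"rot":[0,0,0],"xyz":[0,0.0015,0.065],"grip":130},
    {"rot":[0,0,0],"xyz":[0,0.0015,0.073],"grip":130},
    {"rot":[0,0,0],"xyz":[0,0.0015,0.073],"grip":255},
    {"rot":[0,0,0],"xyz":[0,0.0015,0.073],"grip":255},
    {"rot":[0,0,0],"xyz":[0,0.0015,0.073],"grip":255},
    {"rot":[0,0,0],"xyz":[0,0.0015,0.073],"grip":255},
    {"rot":[0,0,0],"xyz":[0,0.0015,0.073],"grip":255}
  ],
  "squeeze": 6
}}

```text
clock: 45.6
tool_pos: [0.6547, 0.2558, 0.0828]
eef_rot: [0.677, 0.736, -0.0, -0.0]
contact_force: [-4.0, -0.8, 4.3]
opening: 0.176
finger_force: 6.0
```

Call:
{"api": "carry_out", "payload": {
  "plan": [
    {"rot":[0,0,0],"xyz":[0,0,0],"grip":255},
    {"rot":[0,0,0],"xyz":[0,0,0],"grip":255},
    {"rot":[0,0,0],"xyz":[0,0,0],"grip":255}
  ]
}}

```text
clock: 45.85
tool_pos: [0.6547, 0.2558, 0.0827]
eef_rot: [0.677, 0.736, -0.0, -0.0]
contact_force: [-4.6, -0.6, 7.5]
opening: 0.173
finger_force: 6.0
```

Call:
{"api": "carry_out", "payload": {
  "plan": [
    {"rot":[0,0,0],"xyz":[-0.0145,0.0002,-0.002],"grip":255},
    {"rot":[0,0,0],"xyz":[-0.029,-0.0011,-0.002],"grip":255},
    {"rot":[0,0,0],"xyz":[-0.0432,-0.0039,-0.002],"grip":255},
    {"rot":[0,0,0],"xyz":[-0.0571,-0.008,-0.002],"grip":255},
    {"rot":[0,0,0],"xyz":[-0.0705,-0.0136,-0.002],"grip":255},
    {"rot":[0,0,0],"xyz":[-0.0833,-0.0204,-0.002],"grip":255},
    {"rot":[0,0,0],"xyz":[-0.0953,-0.0285,-0.002],"grip":255},
    {"rot":[0,0,0],"xyz":[-0.1065,-0.0377,-0.002],"grip":255}
  ]
}}

```text
clock: 46.52
tool_pos: [0.6222, 0.1493, 0.0832]
eef_rot: [0.677, 0.736, 0.0, -0.004]
contact_force: [-7.5, 7.8, -0.1]
opening: 0.178
finger_force: 6.0
```

Call:
{"api": "carry_out", "payload": {
  "plan": [
    {"rot":[0,0,0],"xyz":[-0.0102,-0.0103,0],"grip":255},
    {"rot":[0,0,0],"xyz":[-0.0193,-0.0216,0],"grip":255},
    {"rot":[0,0,0],"xyz":[-0.0272,-0.0337,0],"grip":255},
    {"rot":[0,0,0],"xyz":[-0.0339,-0.0466,0],"grip":255},
    {"rot":[0,0,0],"xyz":[-0.0393,-0.06,0],"grip":255},
    {"rot":[0,0,0],"xyz":[-0.0433,-0.0739,0],"grip":255},
    {"rot":[0,0,0],"xyz":[-0.0459,-0.0882,0],"grip":255},
    {"rot":[0,0,0],"xyz":[-0.0469,-0.0998,0],"grip":255}
  ]
}}

```text
clock: 47.18
tool_pos: [0.531, 0.0905, 0.0833]
eef_rot: [0.678, 0.735, 0.001, 0.0]
contact_force: [1.2, 3.7, -5.5]
opening: 0.183
finger_force: 6.0
```

Call:
{"api": "carry_out", "payload": {
  "plan": [
    {"rot":[0,0,0],"xyz":[0,-0.003,0],"grip":255},
    {"rot":[0,0,0],"xyz":[0,-0.006,0],"grip":255},
    {"rot":[0,0,0],"xyz":[0,-0.009,0],"grip":255},
    {"rot":[0,0,0],"xyz":[0,-0.009,0],"grip":255},
    {"rot":[0,0,0],"xyz":[0,-0.009,0],"grip":255}
  ]
}}

```text
clock: 47.6
tool_pos: [0.5226, 0.0891, 0.0831]
eef_rot: [0.678, 0.735, -0.0, 0.001]
contact_force: [0.5, -1.1, 1.1]
opening: 0.18
finger_force: 6.0
```

Run:
```python
from h import *
s=tcp()[2];print(s['opening'],s['contact_force'])
print(tcp()[0]); goal([.5221,.0895,.08],1.652)
```

```text
0.17978763373063666 [ 0.46596917 -1.07992097  1.14083429]
[0.52264766 0.08907193 0.08313451]
xyz [ 0.0005 -0.0005  0.0031] rot [ 0.0006  0.0016 -0.0005]
```

Call:
{"api": "carry_out", "payload": {
  "plan": [
    {"rot":[0,0,0],"xyz":[0,-0.002,0],"grip":255},
    {"rot":[0,0,0],"xyz":[0,-0.003,0],"grip":255},
    {"rot":[0,0,0],"xyz":[0,-0.003,0],"grip":255},
    {"rot":[0,0,0],"xyz":[0,-0.003,0],"grip":255}
  ]
}}

```text
clock: 47.93
tool_pos: [0.5226, 0.0891, 0.0832]
eef_rot: [0.678, 0.735, 0.002, 0.002]
contact_force: [7.1, -2.1, -4.6]
opening: 0.177
finger_force: 6.0
```

Keeper is hard against its stop. Release and go to the bolt knob.

Call:
{"api": "carry_out", "payload": {
  "plan": [
    {"rot":[0,0,0],"xyz":[0,0.003,0],"grip":130},
    {"rot":[0,0,0],"xyz":[0,0.003,0],"grip":130},
    {"rot":[0,0,0],"xyz":[0,0.003,0],"grip":130},
    {"rot":[0,0,0],"xyz":[0,0.003,-0.025],"grip":130},
    {"rot":[0,0,0],"xyz":[0,0.003,-0.05],"grip":130},
    {"rot":[0,0,0],"xyz":[-0.035,0.003,-0.05],"grip":130},
    {"rot":[0,0,0],"xyz":[-0.07,0.003,-0.05],"grip":130},
    {"rot":[0,0,0],"xyz":[-0.105,0.003,-0.05],"grip":130}
  ]
}}

```text
clock: 48.6
tool_pos: [0.5303, -0.0148, 0.1335]
eef_rot: [0.677, 0.736, 0.0, 0.0]
contact_force: [1.2, -0.4, -0.7]
opening: 0.49
finger_force: 0.0
```

Call:
{"api": "carry_out", "payload": {
  "plan": [
    {"rot":[0,0,0],"xyz":[-0.034,0,0],"grip":130},
    {"rot":[0,0,0],"xyz":[-0.034,0,0],"grip":130},
    {"rot":[0,0,0],"xyz":[-0.034,0,0.027],"grip":130},
    {"rot":[0,0,0],"xyz":[-0.034,0,0.048],"grip":130},
    {"rot":[0,0,0],"xyz":[-0.034,0,0.048],"grip":130},
    {"rot":[0,0,0],"xyz":[-0.034,0,0.048],"grip":130},
    {"rot":[0,0,0],"xyz":[-0.034,0,0.048],"grip":130}
  ]
}}

```text
clock: 49.18
tool_pos: [0.5336, -0.0476, 0.0857]
eef_rot: [0.677, 0.736, 0.0, 0.0]
contact_force: [-0.1, -0.6, 0.3]
opening: 0.49
finger_force: 0.0
```

Run:
```python
from h import *
goal([.5337,-.0493,.083],1.652)
a=r.snapshot("scene")[:,:,::-1][95:235,230:420]
cv2.imwrite("pics/s8.png",cv2.resize(a,None,fx=3,fy=3,interpolation=cv2.INTER_CUBIC))
```

```text
xyz [-0.0017 -0.0001  0.0027] rot [ 0.0006 -0.0002  0.0016]
```

View pics/s8.png

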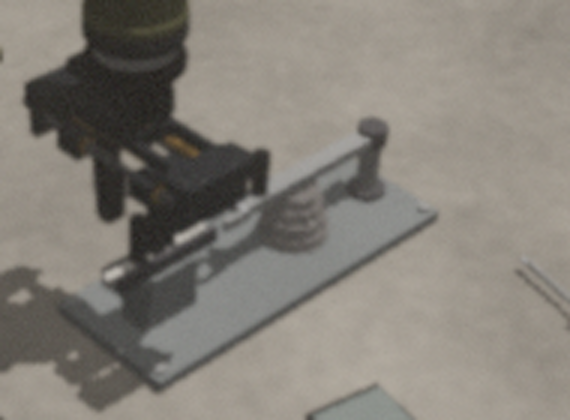

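The keeper is shut over the stack of four reels (298,215), and the gripper is at the bolt knob. Grip and push in.

Call:
{"api": "carry_out", "payload": {
  "plan": [
    {"rot":[0,0,0],"xyz":[-0.001,0,0],"grip":255},
    {"rot":[0,0,0],"xyz":[-0.001,0,0],"grip":255},
    {"rot":[0,0,0],"xyz":[-0.001,0,0],"grip":255},
    {"rot":[0,0,0],"xyz":[-0.001,0,0],"grip":255},
    {"rot":[0,0,0],"xyz":[-0.001,0,0],"grip":255},
    {"rot":[0,0,0],"xyz":[-0.001,0,0],"grip":255},
    {"rot":[0,0,0],"xyz":[-0.001,0,0],"grip":255},
    {"rot":[0,0,0],"xyz":[-0.001,0,0],"grip":255}
  ],
  "squeeze": 20
}}

```text
clock: 49.9
tool_pos: [0.5339, -0.0493, 0.0852]
eef_rot: [0.678, 0.735, 0.0, 0.0]
contact_force: [0.3, -1.1, 3.8]
opening: 0.177
finger_force: 20.0
```

Call:
{"api": "carry_out", "payload": {
  "plan": [
    {"rot":[0,0,0],"xyz":[0.006,0,0],"grip":255},
    {"rot":[0,0,0],"xyz":[0.012,0,0],"grip":255},
    {"rot":[0,0,0],"xyz":[0.018,0,0],"grip":255},
    {"rot":[0,0,0],"xyz":[0.024,0,0],"grip":255},
    {"rot":[0,0,0],"xyz":[0.03,0,0],"grip":255},
    {"rot":[0,0,0],"xyz":[0.034,0,0],"grip":255},
    {"rot":[0,0,0],"xyz":[0.036,0,0],"grip":255},
    {"rot":[0,0,0],"xyz":[0.036,0,0],"grip":255}
  ]
}}

```text
clock: 50.57
tool_pos: [0.531, -0.0143, 0.0852]
eef_rot: [0.678, 0.735, -0.001, 0.001]
contact_force: [2.0, -3.9, 5.7]
opening: 0.174
finger_force: 20.0
```

Call:
{"api": "carry_out", "payload": {
  "plan": [
    {"rot":[0,0,0],"xyz":[0.001,0,0],"grip":255},
    {"rot":[0,0,0],"xyz":[0.002,0,0],"grip":255},
    {"rot":[0,0,0],"xyz":[0.002,0,0],"grip":255}
  ]
}}

```text
clock: 50.82
tool_pos: [0.531, -0.0143, 0.0852]
eef_rot: [0.678, 0.735, -0.001, 0.002]
contact_force: [2.0, -8.0, 6.3]
opening: 0.171
finger_force: 20.0
```

The bolt moved 35 mm and met its end stop (force rose from 4 to 8 N with no motion). Release, back off, and check.

Call:
{"api": "carry_out", "payload": {
  "plan": [
    {"rot":[0,0,0],"xyz":[0,0,0],"grip":130},
    {"rot":[0,0,0],"xyz":[0,0,0],"grip":130},
    {"rot":[0,0,0],"xyz":[0,0,0],"grip":130},
    {"rot":[0,0,0],"xyz":[-0.001,0,0],"grip":130},
    {"rot":[0,0,0],"xyz":[-0.001,0,-0.03],"grip":130},
    {"rot":[0,0,0],"xyz":[-0.001,0,-0.065],"grip":130},
    {"rot":[0,0,0],"xyz":[-0.001,0,-0.1],"grip":130},
    {"rot":[0,0,0],"xyz":[-0.001,0,-0.12],"grip":130}
  ]
}}

```text
clock: 51.48
tool_pos: [0.5312, -0.0112, 0.2079]
eef_rot: [0.677, 0.736, 0.001, 0.001]
contact_force: [0.3, -0.4, -1.1]
opening: 0.492
finger_force: 0.0
```

Call:
{"api": "carry_out", "payload": {
  "plan": [
    {"rot":[0,0,0],"xyz":[-0.039,0,0],"grip":130},
    {"rot":[0,0,0],"xyz":[-0.078,0,0],"grip":130},
    {"rot":[0,0,0],"xyz":[-0.117,0,0],"grip":130},
    {"rot":[0,0,0],"xyz":[-0.156,0,0],"grip":130},
    {"rot":[0,0,0],"xyz":[-0.195,0,0],"grip":130},
    {"rot":[0,0,0],"xyz":[-0.22,0,0],"grip":130},
    {"rot":[0,0,0],"xyz":[-0.22,0,0],"grip":130},
    {"rot":[0,0,0],"xyz":[-0.22,0,0],"grip":130}
  ]
}}

```text
clock: 52.15
tool_pos: [0.5477, -0.233, 0.2041]
eef_rot: [0.679, 0.734, -0.0, -0.001]
contact_force: [0.5, 1.1, 0.4]
opening: 0.488
finger_force: 0.0
```

Run:
```python
from h import *
a=r.snapshot("scene")[:,:,::-1][95:235,230:420]; b=r.snapshot("top")[:,:,::-1][205:295,130:290]
a=cv2.resize(a,(400,295),interpolation=cv2.INTER_CUBIC); b=cv2.resize(b,(533,300),interpolation=cv2.INTER_CUBIC)
cv2.imwrite("pics/s9.png",np.vstack([np.pad(a,((0,0),(0,133),(0,0))),b]))
```

```text
(no output)
```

View pics/s9.png

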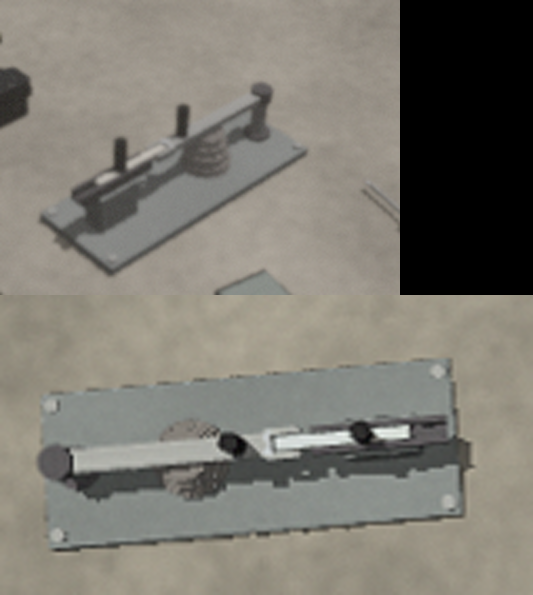

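The keeper is shut over the stack, the bolt sits in the fork as in the first picture, and four reels are on the spindle. Handing in.

```bash
python3 -c "
from plant import r
print(r.finish_job())"
```

```text
the job is handed in; nothing more can be done
None
```

The job is handed in, with no verdict returned: all four reels are home on the spindle, largest bore first, the keeper is shut and the bolt pushed to its stop, and I did not touch the bottle, phone or screwdriver.

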